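# Draw the heating block with the screw-in puller

## Robot

A 6-joint arm with a two-finger parallel gripper is mounted at the origin on a cart in front of the work surface, level with it; the furniture and walls round the work are solid. World frame = base frame: x ahead of the robot, y to its left, z up, the work surface at z = 0. Lengths are in m, angles in rad, forces in N, time in s.
With the tool pointing down it reaches from about 0.3 to 1 m from the base axis. Payload 5.1 kg.
Tool frame: the origin (TCP) lies at the very end of the fingers, on their centre line; the grasp point (between the pads) lies 19 mm behind it; y points along the fingers, z is the direction in which the jaws open and shut, and the axes are right-handed (so a half turn about y gives the same grasp; the last joint's range is limited). The gripper opens to 95 mm and grips with 3 to 60 N. Pads are 20 mm wide; open, the fingers measure 119 mm over their backs; the gripper's body (75 mm by 180 mm) begins 59 mm behind the grasp point.
Start: joints at [1.125, 0.124, 1.65, -0, 1.367, -0.083], TCP at [0.231, 0.608, 0.215] pointing down, gripper open.
Joint ranges: [-2.61, 2.61], [-1.02, 2.33], [0.03, 2.71], [-1.35, 4.49], [0.32, 2.68], [-2.91, 2.91]. Speed limits (rad/s): [2.57, 2.57, 3.14, 3.14, 3.14, 3.14].

## Interface

Orientations are given as a rotation vector (axis times angle).
In Python, from rig import robot gives the robot as it stands.
- The arm moves only by the tool play_rows, never from a script. Its argument "moves" is a list of rows, each a list of 3 entries, a list of its own where there are three numbers: the closure, from -1 (fully open) to 1 (shut), then the shift along the tool's x, y, z as a fraction of full scale, then the turn, a rotation vector about the tool's x, y, z as a fraction of full scale. In form: [[gripper, [dx, dy, dz], [wx, wy, wz]], ...]. A call has 1 to 5 rows; each row shifts and turns the commanded pose from where the row before left it, along the tool's axes as they then stand; what a row does not reach is not made up. Full scale, the value 1, is 25 mm for a shift and 4 degrees for a turn. A row lasts 1/8 s, in which the tool goes at most 62.5 mm and 10.7 degrees, less where a joint would pass 70% of its speed; a pose out of reach is approached as far as the arm can. A call with a number of a shift or a turn outside -1 to 1 is refused whole. A call with a gripper value outside its range is refused whole. The fingers move at their own pace and stop on an object; the grip force is fixed at half the most. Time passes only in rows, so rows that do not move let the fingers close. It gives the time, the measured TCP pose, the force and the opening at its end, in the units of the state.
- robot.state(): the state, without advancing time (a new reading comes with each control period).
- robot.camera(name): name is "scene" or "side" or "wrist"; returns a dict with "image" (384x512x3 uint8, red, green, blue), "camera_matrix" (3x3 intrinsics, pixels), "R" (3x3) and "t" (3): a world point X has camera coordinates R X + t. Camera axes: x right, y down, z forward; pixel columns grow to the right and rows downward; lengths in m; the calibration is good to about 2 mm. A picture is of the moment at which its call begins. There is no depth.
- robot.finish_job(): hands the job in, once; it reports no verdict.
The state is a dict: "t": time; "joint_pos": joint angles; "joint_velocities": joint speeds; "tau": joint torques, N m; "tcp_pos": TCP position; "eef_rot": TCP orientation; "wrist_force": force on the tool from outside, world axes, zero at the start; "moment": the same for the moment, N m; "finger_gap": finger opening in m.
Only numpy, scipy, OpenCV 4.12 (cv2) and the standard library are available. Lean on these libraries where they do the work, as an engineer would, in place of code of your own. Each camera call takes 0.05 s, during which the arm holds its last target.

## Task

Take the aluminium block out of the dry-block heater: slide the heater's lock grip fully to its open end stop, then screw the T-handled puller clockwise into the block until its collar sits on the block, and draw the block straight up out of the well. Stand it upright on the cork mat with the puller still screwed in, and let go. Handle the block only with the puller, do not drop it, and leave the cup, the vial and the tally counter where they are.

Things in the scene. Friction and masses are not known exactly. Their poses are not given: they have to be found in the camera images.
- lock (a joint): Lock of the heater, a slide, in m: about 0 = closed, its flat steel tongue lies over one edge of the block and holds it down; 0.045 = open, at the end stop. It moves along the heater's +y (the y axis of point lock_grip), friction about 2.5 N, and stays where it is left.
- lock_grip (a point): Centre of the lock's upright black grip, 28 mm (x) by 12 mm (y, the sliding direction) by 26 mm high, on top of the heater's white housing; the flat steel plate under it is 13 mm below this point. Axes are the heater's: x away from its front panel, y towards the open end, z up. It moves with the lock.
- heater: White fixed dry-block heater, housing 144 mm (x) by 200 mm (y) by 88 mm high. The origin lies under the axis of its well, on the worktop; the housing reaches from y = -65 to +135 mm, the lock is on the +y part. Its well is 63 x 83 mm, 68 mm deep (floor at z = 20 mm); the block stands in it with 1.5 mm play on each side.
- block: Loose aluminium heating block, 60 mm (x) by 80 mm (y) by 66 mm high, 0.35 to 0.6 kg, with six 11 mm tube holes in two rows and a brass-lined tapped hole in the middle. Origin: centre of its underside; z up; y along its long side. Its top lies 2 mm below the housing's top while it stands in the well. Half screwed in and let go, the puller stays nearly upright but may run on down a little by itself.
- block_mouth (a point): Centre of the mouth of the tapped hole in the block's top face (66 mm above its underside). 32 mm wide; below 34 mm a 14.6 mm pilot bore, to 60 mm. Two-start right-hand thread, lead 28 mm: two 4 mm thick brass ribs, 15 mm free bore between them, start 2 mm below the mouth and go down clockwise through 200 degrees; free space below. Where they start varies by 23 degrees either way and is not told.
- puller_bar (a point): Centre of the puller's black T-bar, the part to grip: 14 mm (x) by 84 mm (y) by 18 mm high, flat sides. A 12 mm steel shaft runs straight down (z up) to the tapered tip, 116 mm below. Two 6 mm pins stick out of it, 25 mm over both, parallel to the bar (y), 86 mm below this point. 0.22 kg. It stands upright in a grey round stand 68 mm high, bore 28 mm, collar on the rim; lift it out by 65 mm.
- puller_collar (a point): Centre of the underside of the puller's collar, a steel disc 36 mm wide, 59 mm below the bar's centre. Set into the hole with the bar parallel to the block's long side, the pins rest on the ribs, collar 17 to 24 mm above the block; 90 to 180 degrees clockwise from there they drop under the ribs and the collar sits on the block. Turning further does no harm. Pulled, it first rises up to 15 mm.
- mat: Fixed cork mat on the worktop, 160 mm (x) by 200 mm (y), 8 mm thick. Origin: centre of its underside.
- cup: Specimen cup with lid, 60 mm wide, 64 mm high, standing beside the mat. Bystander. Origin: centre of its underside.
- vial: Small white reagent bottle, 31 mm wide, 75 mm high, standing between heater and mat on the robot's side. Bystander. Origin: centre of its underside.
- counter: Hand tally counter, 62 x 72 x 25 mm, lying near the heater on the robot's side. Bystander. Origin: centre of its underside.
Not all that is in view belongs to the job. Of the things shaped like the part that bears puller_bar, the bare steel one is meant.

How it is judged:
On the way, in this order (a step that is already met when the one before it is completed fails the run):
1. the lock is slid to its open end stop (value of joint lock above 0.041 m), for 0.2 s.
2. the puller is screwed into the block, still in its well, until the collar sits on the block (z of puller_collar in the frame of block between 0.062 and 0.0695 m and horizontal distance between puller_collar and block_mouth below 0.006 m and distance of block from where it was at the start of the episode below 0.012 m), for 0.2 s.
3. the block hangs on the puller, clear above the well (z of block in the frame of heater above 0.092 m and contact force between the fingers and anything else above 1 N and z of puller_collar in the frame of block below 0.087 m), for 0.2 s.
At the end, for the whole second after the job is handed in: Block upright (0.08 rad) and at rest on the cork mat, its centre within 55 mm (mat x) and 75 mm (mat y) of the mat's centre; puller still in its thread (collar at most 14 mm above the block, 10 mm off axis, shaft within 0.25 rad of upright); lock at its open end (over 0.041 m) (x of block in the frame of mat between -0.055 and 0.055 m and y of block in the frame of mat between -0.075 and 0.075 m and z of block in the frame of mat below 0.012 m and angle between block's own z axis and vertical below 0.08 rad and z of puller_collar in the frame of block below 0.08 m and angle between puller_bar's own z axis and vertical below 0.25 rad and horizontal distance between puller_collar and block_mouth below 0.01 m and value of joint lock above 0.041 m and linear speed of block below 0.02 m/s); the robot touches nothing.
It fails at once if a bystander (cup, vial or tally counter) is moved by more than 30 mm (distance of any of cup, vial, counter from where it was at the start of the episode above 0.03 m).
It fails at once if the gripper's fingers take or push the block itself (contact force between the fingers and block above 3 N).
It fails at once if the block is tilted by more than 0.35 rad (angle between block's own z axis and vertical above 0.35 rad).
It fails at once if the block is dropped: it falls faster than 0.5 m/s with nothing in the fingers (linear speed of block above 0.5 m/s and contact force between the fingers and anything else below 0.1 N).
It also fails if it takes over 72 s, if anything falls off the work surface, if the arm or the gripper's body presses on something with over 40 N, if the wrist force passes 120 N, or if a joint passes its speed limit or range.

## Working session

There is one attempt and no reset: what is moved stays moved. The work goes in short steps, Python scripts to look and compute and a tool call to move; the robot and the scene stay as the last step left them, time stands still between calls to the robot, and variables do not carry over. Pictures are saved under pics/ and viewed, and the job is handed in when it is done.

Besides the shell and the picture viewer there is one more tool, called as name([rows], argument=value, ...), one row to a line, values as JSON. play_rows: Moves the arm, as the interface text tells. Its arguments: {"type":"object","properties":{"moves":{"type":"array","items":{"type":"array"}}},"required":["moves"]}

```bash
mkdir -p pics; ls
cat > h.py <<'E'
import numpy as np, cv2
from rig import robot
from scipy.spatial.transform import Rotation as Rn
def snap(name,fn,crop=None,scale=1):
    c=robot.camera(name); im=c["image"][:,:,::-1].copy()
    np.savez('pics/'+fn+'.npz',K=c["camera_matrix"],R=c["R"],t=c["t"],im=c["image"])
    if crop: a,b,d,e=crop; im=im[b:e,a:d]
    if scale!=1: im=cv2.resize(im,None,fx=scale,fy=scale,interpolation=cv2.INTER_CUBIC)
    cv2.imwrite('pics/'+fn+'.png',im); return c
def load(fn):
    d=np.load('pics/'+fn+'.npz'); return d
def ray(d,u,v):
    r=np.linalg.inv(d["K"])@[u,v,1.]; R=np.array(d["R"]);t=np.array(d["t"])
    return -R.T@t, R.T@r/np.linalg.norm(r)
def onz(d,u,v,z):
    o,r=ray(d,u,v); return o+r*(z-o[2])/r[2]
def tri(obs):
    A=np.zeros((3,3));b=np.zeros(3);L=[]
    for d,u,v in obs:
        o,r=ray(d,u,v);P=np.eye(3)-np.outer(r,r);A+=P;b+=P@o;L.append((o,r))
    X=np.linalg.solve(A,b)
    return X,[float(np.linalg.norm((np.eye(3)-np.outer(r,r))@(X-o))) for o,r in L]
def proj(d,X):
    p=np.array(d["K"])@(np.array(d["R"])@X+np.array(d["t"])); return p[:2]/p[2]
def crop(fn,box,out,scale):
    im=load(fn)["im"][:,:,::-1]; a,b,d,e=box
    cv2.imwrite('pics/'+out+'.png',cv2.resize(im[b:e,a:d],None,fx=scale,fy=scale,interpolation=cv2.INTER_CUBIC))
E
python3 - <<'E'
from h import *
for n in ["scene","side","wrist"]: snap(n,n+'0')
s=robot.state(); print(s); print(Rn.from_rotvec(s["eef_rot"]).as_matrix().round(3))
E
```

```text
pics
{'t': 0.15, 'joint_pos': array([ 1.12538135e+00,  1.24340207e-01,  1.65136021e+00, -1.35333008e-05,
        1.36751095e+00, -8.25774421e-02]), 'joint_velocities': array([ 0.00021963, -0.00107136, -0.00541292, -0.0007803 ,  0.00073784,
       -0.00081824]), 'tau': array([ 7.47340146e-04, -4.18187463e+01, -3.60473835e+01,  7.74770114e-02,
        4.68225370e-02, -8.38304163e-05]), 'tcp_pos': array([0.23050266, 0.60721777, 0.21367926]), 'eef_rot': array([-1.55355344,  0.28507141, -0.28442499]), 'wrist_force': array([-0.738724  ,  0.16005888,  0.43188587]), 'moment': array([ 0.01182137, -0.02657224, -0.0058437 ]), 'finger_gap': 0.09481857541225602}
[[ 0.935 -0.001  0.355]
 [-0.355 -0.001  0.935]
 [-0.    -1.    -0.002]]
```

View pics/scene0.png

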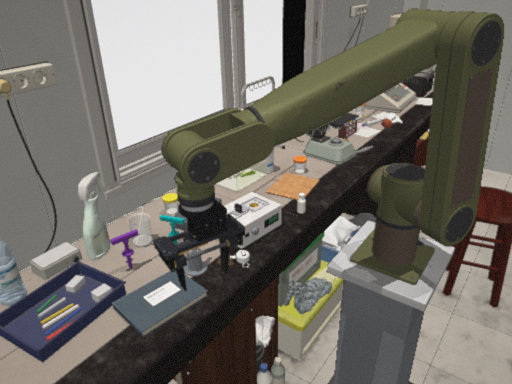

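View pics/side0.png

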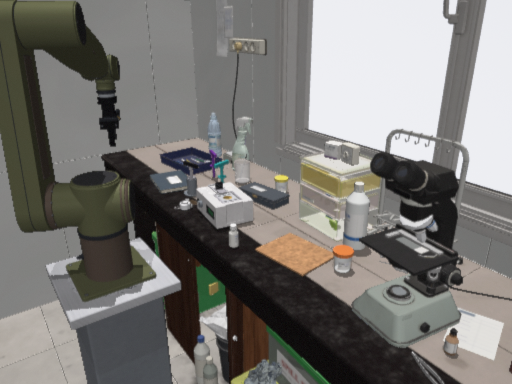

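View pics/wrist0.png

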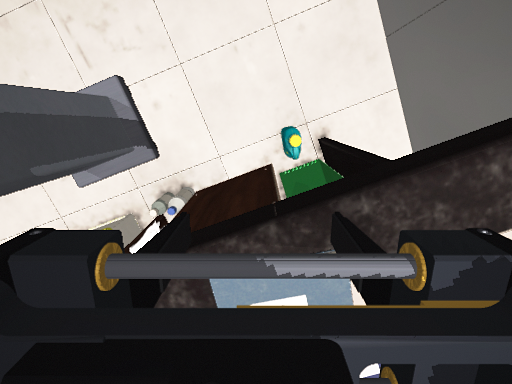

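The scene view shows the heater at (250,215), the mat at (293,185), a purple T at (125,240), a teal T at (172,222), and a grey stand at (198,262) partly behind the gripper. I'll enlarge these.

Run:
```python
from h import *
crop('side0',(140,130,360,290),'s1',3.6)
crop('scene0',(100,150,330,310),'s2',3.4)
for n in ['scene0','side0','wrist0']:
    d=load(n); print(n,(-d["R"].T@d["t"]).round(3),d["R"][2].round(3),d["K"][0,0])
```

```text
scene0 [-0.295  1.122  0.815] [ 0.528 -0.712 -0.463] 420.3338097581243
side0 [-0.25  -1.118  0.686] [ 0.515  0.766 -0.384] 427.3958486442626
wrist0 [0.162 0.633 0.383] [ 0.244 -0.094 -0.965] 271.5969623522193
```

View pics/s1.png

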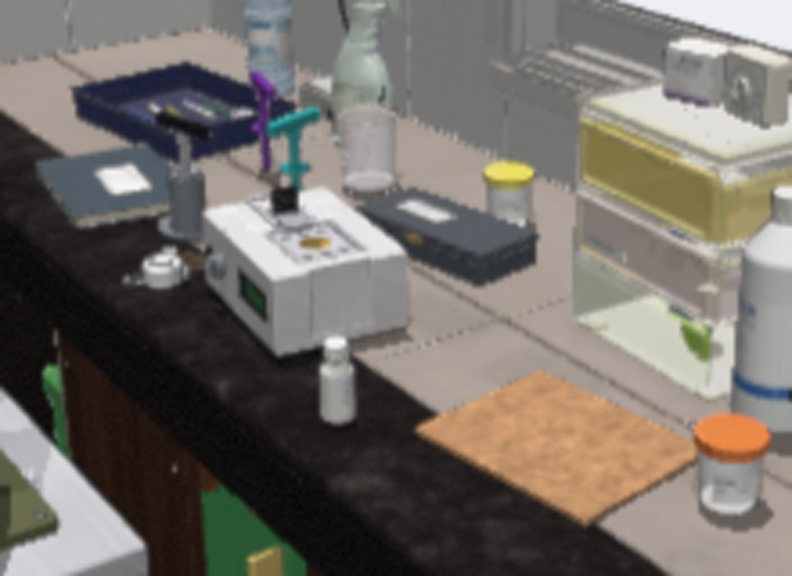

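View pics/s2.png

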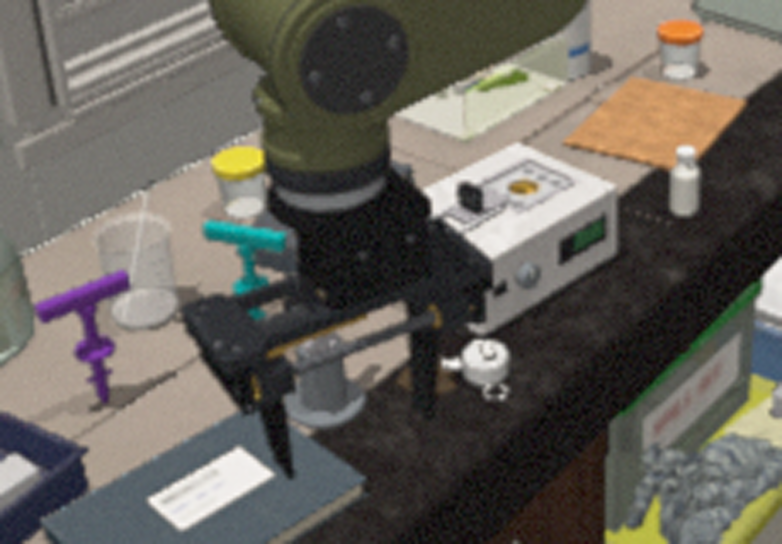

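Candidates for the T-shaped part: purple at side (212,158), teal at side (221,170), and the bare steel one with a black bar, standing in the grey stand, at side (191,175). The grey-stand one fits, since it is bare steel with a black bar and a stand. Next, coarse positions.

Run:
```python
from h import *
d=load('side0'); e=load('scene0')
S=lambda u,v:(140+u/3.6,130+v/3.6)
C=lambda u,v:(100+u/3.4,150+v/3.4)
for n,(u,v),z in [('heatL',(207,215),.088),('heatBack',(320,188),.088),('heatR',(408,252),.088),('heatF',(278,295),.088),('grip',(284,200),.104),('hole',(317,242),.086),('barc',(182,124),.127),('barL',(157,115),.127),('barR',(209,132),.127),('vial',(337,418),0),('matL',(417,432),.008),('matT',(540,375),.008),('matR',(697,452),.008),('matB',(588,520),.008),('cup',(728,508),0),('teal',(295,118),.127)]:
    print(n,onz(d,*S(u,v),z).round(3))
print()
for n,(u,v),z in [('matL',(567,140),.008),('matT',(612,78),.008),('matR',(745,98),.008),('matB',(690,165),.008),('hole',(523,187),.086),('grip',(470,195),.104),('heatB',(520,146),.088),('heatR',(617,188),.088),('heatF',(478,282),.088),('stand',(325,400),0),('counter',(485,370),0)]:
    print(n,onz(e,*C(u,v),z).round(3))
```

```text
heatL [0.408 0.221 0.088]
heatBack [0.543 0.219 0.088]
heatR [0.522 0.02  0.088]
heatF [0.37  0.008 0.088]
grip [0.474 0.175 0.104]
hole [0.466 0.097 0.086]
barc [0.47  0.397 0.127]
barL [0.461 0.443 0.127]
barR [0.482 0.353 0.127]
vial [ 0.374 -0.083  0.   ]
matL [ 0.41  -0.156  0.008]
matT [ 0.563 -0.137  0.008]
matR [ 0.584 -0.321  0.008]
matB [ 0.442 -0.346  0.008]
cup [ 0.552 -0.389  0.   ]
teal [0.585 0.339 0.127]

matL [ 0.568 -0.123  0.008]
matT [ 0.617 -0.297  0.008]
matR [ 0.445 -0.341  0.008]
matB [ 0.415 -0.151  0.008]
hole [0.464 0.107 0.086]
grip [0.48  0.174 0.104]
heatB [0.517 0.04  0.088]
heatR [0.382 0.058 0.088]
heatF [0.394 0.273 0.088]
stand [0.475 0.401 0.   ]
counter [0.382 0.283 0.   ]
```

```bash
cat >> h.py <<'E'
def st():
    s=robot.state(); R=Rn.from_rotvec(s["eef_rot"]).as_matrix()
    az=np.degrees(np.arctan2(R[1,2],R[0,2]))
    print('t',round(s["t"],2),'tcp',s["tcp_pos"].round(4),'az(z)',round(az,2),'tilt',R[2].round(3),'F',np.round(s["wrist_force"],1),'M',np.round(s["moment"],2),'gap',round(s["finger_gap"],4),'q',s["joint_pos"].round(3))
    return s,R
def togo(P,az=None):
    "rows needed: shift in tool axes in units of 25mm, turn about y in units of 4deg (+ = clockwise)"
    s,R=st(); d=np.array(P)-s["tcp_pos"]; print('tool shift/25mm',(R.T@d/0.025).round(3), 'world d',d.round(4))
    if az is not None:
        a=np.degrees(np.arctan2(R[1,2],R[0,2])); print('turn wy units', round(((a-az+180)%360-180)/4,2))
E
python3 - <<'E'
from h import *
d=load('wrist0'); s,R=st()
print('tcp px',proj(d,s["tcp_pos"]))
c=-d["R"].T@d["t"]; print('cam in tool',R.T@(c-s["tcp_pos"])); print('camR axes in tool cols x,y,z',(R.T@d["R"].T).round(3))
togo([.466,.2,.25],90)
E
```

```text
t 0.15 tcp [0.2305 0.6072 0.2137] az(z) 69.21 tilt [-0.    -1.    -0.002] F [-0.7  0.2  0.4] M [ 0.01 -0.03 -0.01] gap 0.0948 q [ 1.125  0.124  1.651 -0.     1.368 -0.083]
tcp px [260.99093569 228.22923436]
cam in tool [-0.07370485 -0.16936487 -0.00049906]
camR axes in tool cols x,y,z [[-0.001  0.965  0.261]
 [ 0.    -0.261  0.965]
 [ 1.     0.001  0.   ]]
t 0.15 tcp [0.2305 0.6072 0.2137] az(z) 69.21 tilt [-0.    -1.    -0.002] F [-0.7  0.2  0.4] M [ 0.01 -0.03 -0.01] gap 0.0948 q [ 1.125  0.124  1.651 -0.     1.368 -0.083]
tool shift/25mm [ 14.588  -1.435 -11.887] world d [ 0.2355 -0.4072  0.0363]
turn wy units -5.2
```

play_rows([
  [-1,[0.6,-0.8,-0.6],[0,0,0]],
  [-1,[1,-0.8,-0.7],[0,0,0]],
  [-1,[1,-0.8,-0.7],[0,0,0]],
  [-1,[1,-0.8,-0.7],[0,0,0]],
  [-1,[1,-0.3,-0.7],[0,0,0]],
])

```text
t: 0.78
tcp_pos: [0.3087, 0.4869, 0.3036]
eef_rot: [-1.55, 0.284, -0.285]
wrist_force: [-0.2, 0.3, 0.5]
finger_gap: 0.095
```

play_rows([
  [-1,[1,0,-0.7],[0,0,0]],
  [-1,[1,0,-0.7],[0,0,0]],
  [-1,[1,0,-0.8],[0,0,0]],
  [-1,[1,0,-0.8],[0,0,0]],
  [-1,[1,0,-0.8],[0,0,0]],
])

```text
t: 1.4
tcp_pos: [0.3915, 0.3532, 0.3018]
eef_rot: [-1.552, 0.285, -0.284]
wrist_force: [0.1, -0.0, 0.2]
finger_gap: 0.0953
```

play_rows([
  [-1,[1,0,-0.8],[0,0,0]],
  [-1,[1,0,-0.8],[0,-1,0]],
  [-1,[1,0,-0.8],[0,-1,0]],
  [-1,[1,0,-0.8],[0,-1,0]],
  [-1,[1,0,-0.8],[0,-1,0]],
])

```text
t: 2.02
tcp_pos: [0.4838, 0.2231, 0.3019]
eef_rot: [-1.57, 0.064, -0.064]
wrist_force: [0.5, 0.9, 0.9]
finger_gap: 0.0951
```

Run:
```python
from h import *
togo([.52,.17,.3],90)
snap('wrist','w1')
```

```text
t 2.02 tcp [0.4838 0.2231 0.3019] az(z) 85.34 tilt [-0. -1. -0.] F [0.5 0.9 0.9] M [-0.01  0.   -0.01] gap 0.0951 q [ 0.331 -0.177  1.801  0.     1.519 -1.158]
tool shift/25mm [ 1.615  0.074 -2.   ] world d [ 0.0362 -0.0531 -0.0019]
turn wy units -1.16
```

View pics/w1.png

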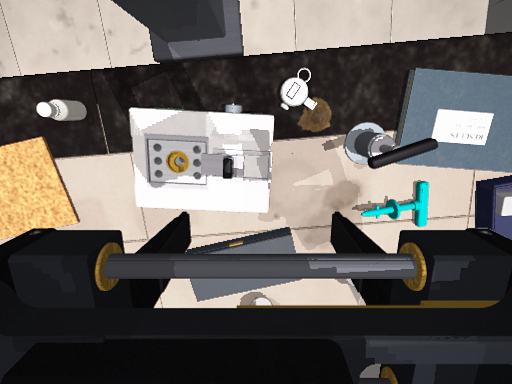

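The wrist view shows the heater at (200,160), the well block with its brass hole at (178,161), the lock grip at (227,167), the steel puller's black bar at (403,152) in its stand at (365,142), the teal decoy at (400,205), and the vial, counter and mat.

Run:
```python
from h import *
snap('scene','sc2');snap('side','si2')
crop('w1',(120,60,450,240),'w1c',2.4)
crop('sc2',(150,150,350,300),'sc2c',4)
crop('si2',(150,140,330,270),'si2c',4.4)
```

```text
(no output)
```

View pics/w1c.png

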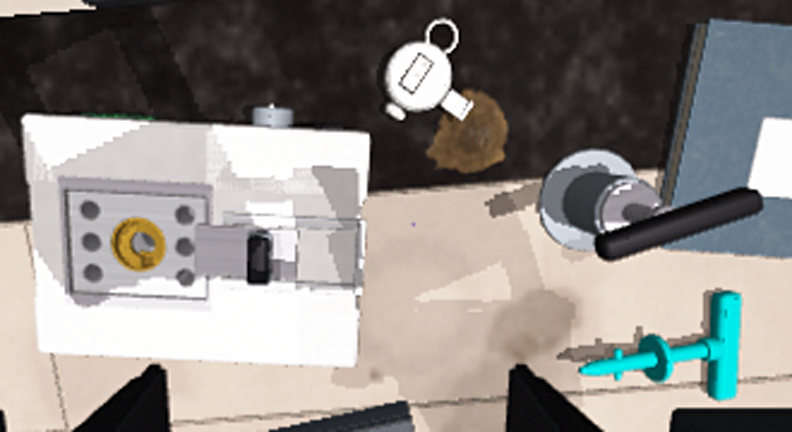

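View pics/sc2c.png

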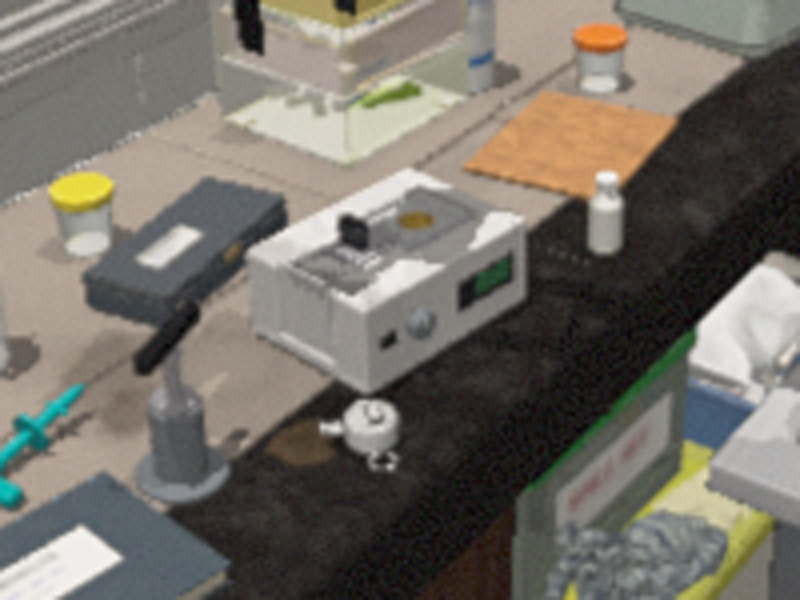

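View pics/si2c.png

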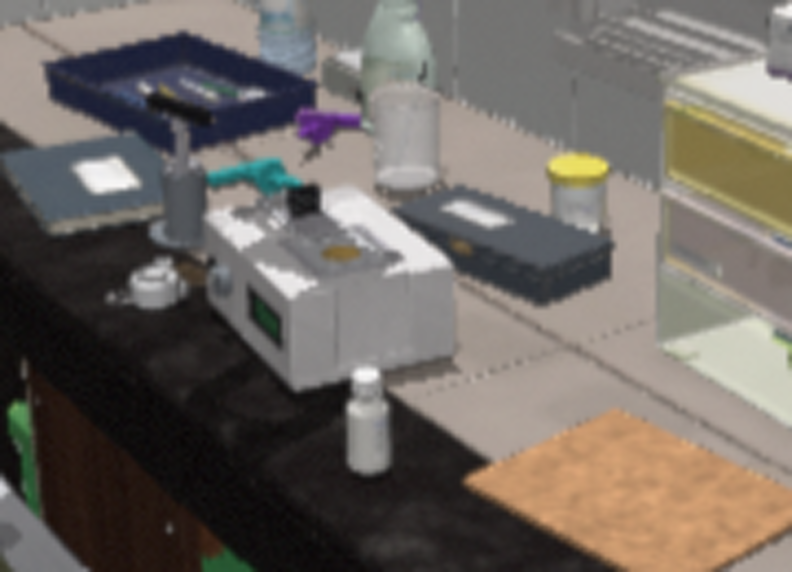

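Run:
```python
from h import *
w=load('w1');c=load('sc2');s=load('si2')
W=lambda u,v:(w,120+u/2.4,60+v/2.4)
C=lambda u,v:(c,150+u/4,150+v/4)
S=lambda u,v:(s,150+u/4.4,140+v/4.4)
def p(n,*o):
    X,r=tri(o); print(n,X.round(4),np.round(r,4))
p('hole',W(139,244),C(415,220),S(342,254))
p('grip',W(260,258),C(353,230),S(303,200))
p('bar near end',W(606,247),C(148,362),S(203,116))
p('bar far end',W(755,201),C(188,315),S(156,101))
p('bar mid',W(681,224),C(168,338),S(180,109))
p('standaxis base',C(183,470),S(180,235))
p('heat corner FL(front,+y)',W(368,133),C(370,335),S(207,208))
for n,u,v in [('A',22,115),('B',370,133),('C',358,365),('D',42,350)]: print(n,onz(*W(u,v),.088).round(4))
for n,u,v in [('a',66,192),('b',209,190),('c',208,298),('d',72,292)]: print('block',n,onz(*W(u,v),.086).round(4))
print('hole',onz(*W(139,244),.086).round(4), onz(*C(415,220),.086).round(4),onz(*S(342,254),.086).round(4))
for z in (.105,.115): print('grip',onz(*W(260,258),z).round(4))
```

```text
hole [0.4669 0.1035 0.0821] [0.0015 0.0012 0.001 ]
grip [0.4762 0.1784 0.1046] [0.0011 0.0018 0.0016]
bar near end [0.4932 0.3939 0.1006] [0.0158 0.0119 0.0134]
bar far end [0.4535 0.4117 0.1483] [0.0171 0.0109 0.015 ]
bar mid [0.4731 0.4045 0.1245] [0.003  0.0015 0.0027]
standaxis base [0.4685 0.4032 0.0007] [0.0043 0.0043]
heat corner FL(front,+y) [0.4125 0.2487 0.0771] [0.0017 0.0119 0.0118]
A [0.387  0.0525 0.088 ]
B [0.4126 0.2475 0.088 ]
C [0.5516 0.2307 0.088 ]
D [0.5259 0.036  0.088 ]
block a [0.4315 0.0683 0.086 ]
block b [0.4371 0.1518 0.086 ]
block c [0.5017 0.1426 0.086 ]
block d [0.4913 0.0606 0.086 ]
hole [0.4654 0.1059 0.086 ] [0.4644 0.107  0.086 ] [0.4623 0.094  0.086 ]
grip [0.4762 0.1795 0.105 ]
grip [0.4744 0.1809 0.115 ]
```

Run:
```python
from h import *
w=load('w1');c=load('sc2');s=load('si2')
W=lambda u,v:(w,120+u/2.4,60+v/2.4)
C=lambda u,v:(c,150+u/4,150+v/4)
S=lambda u,v:(s,150+u/4.4,140+v/4.4)
def p(n,*o):
    X,r=tri(o); print(n,X.round(4),np.round(r,4)); return X
a=p('bar near end',W(606,247),C(188,315),S(203,116))
b=p('bar far end',W(755,201),C(148,362),S(156,101))
print(np.degrees(np.arctan2(*(b-a)[1::-1])), np.linalg.norm(b-a),(a+b)/2)
togo([.476,.179,.095],82.8)
```

```text
bar near end [0.4823 0.3699 0.1233] [0.0011 0.0009 0.0007]
bar far end [0.4633 0.4381 0.1266] [0.0057 0.0033 0.0047]
105.59328149880213 0.07088320462754939 [0.47277108 0.40399682 0.12495284]
t 2.17 tcp [0.4838 0.2233 0.3016] az(z) 85.04 tilt [-0.001 -1.    -0.   ] F [ 0.1 -0.5  1. ] M [-0.    0.01  0.05] gap 0.0953 q [ 0.331 -0.177  1.8    0.     1.519 -1.153]
tool shift/25mm [-0.149  8.265 -1.789] world d [-0.0078 -0.0443 -0.2066]
turn wy units 0.56
```

play_rows([
  [-1,[-0.15,1,-0.6],[0,0.55,0]],
  [-1,[0,1,-0.6],[0,0,0]],
  [-1,[0,1,-0.6],[0,0,0]],
  [-1,[0,1,0],[0,0,0]],
  [-1,[0,1,0],[0,0,0]],
])

```text
t: 2.8
tcp_pos: [0.4741, 0.1804, 0.1763]
eef_rot: [-1.568, 0.096, -0.096]
wrist_force: [-0.3, 0.5, 0.5]
finger_gap: 0.0952
```

Run:
```python
from h import *
togo([.476,.179,.095],82.8)
snap('wrist','w2')
```

```text
t 2.8 tcp [0.4741 0.1804 0.1763] az(z) 83.01 tilt [-0. -1.  0.] F [-0.3  0.5  0.5] M [ 0.03  0.04 -0.  ] gap 0.0952 q [ 2.570e-01 -1.700e-01  2.004e+00  1.000e-03  1.307e+00 -1.191e+00]
tool shift/25mm [ 0.083  3.253 -0.049] world d [ 0.0019 -0.0014 -0.0813]
turn wy units 0.05
```

View pics/w2.png

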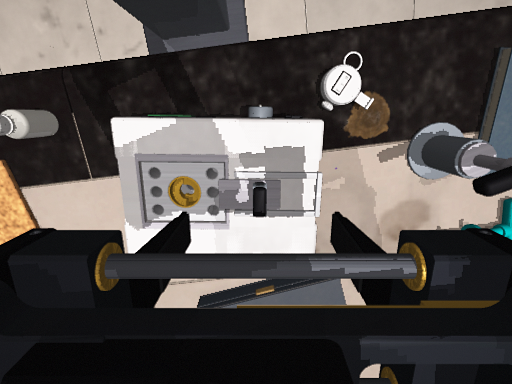

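The wrist view shows the lock grip at (259,200), midway between the fingers. The housing is nearly square to the tool, tilted about 1°.

Run:
```python
from h import *
w=load('w2');c=load('w1')
print(tri([(c,120+259/2.4,60+258/2.4),(w,259.5,201)]))
print(onz(w,259.5,201,.103),onz(w,259.5,201,.115))
print('hole',onz(w,185,190,.086),tri([(c,120+139/2.4,60+244/2.4),(w,185,190.5)]))
P=[onz(w,u,v,.088) for u,v in [(110,118),(323,121)]];print(P,np.degrees(np.arctan2(*(P[1]-P[0])[1::-1])))
```

```text
(array([0.47510314, 0.17958442, 0.11212933]), [0.0004024840086137225, 0.00040248400861362716])
[0.47826159 0.17887766 0.103     ] [0.47443582 0.17937404 0.115     ]
hole [0.46333582 0.10615427 0.086     ] (array([0.46751794, 0.10117529, 0.07085786]), [4.867115754221516e-05, 4.867115754227168e-05])
[array([0.38694279, 0.05163941, 0.088     ]), array([0.4133311 , 0.24580254, 0.088     ])] 82.26046894788144
```

play_rows([
  [-1,[0.1,1,0],[0,0.1,0]],
  [-1,[0,1,0],[0,0,0]],
  [-1,[0,1,0],[0,0,0]],
  [-1,[0,0.2,0],[0,0,0]],
  [0.6,[0,0,0],[0,0,0]],
])

```text
t: 3.48
tcp_pos: [0.4773, 0.1798, 0.0977]
eef_rot: [-1.568, 0.101, -0.101]
wrist_force: [0.5, -0.0, 1.2]
finger_gap: 0.0898
```

play_rows([
  [1,[0,0,0],[0,0,0]],
  [1,[0,0,0],[0,0,0]],
  [1,[0,0,0],[0,0,0]],
  [1,[0,0,0],[0,0,0]],
  [1,[0,0,0],[0,0,0]],
])

```text
t: 4.1
tcp_pos: [0.4774, 0.1793, 0.0972]
eef_rot: [-1.568, 0.101, -0.101]
wrist_force: [-1.0, -0.4, 0.8]
finger_gap: 0.0407
```

play_rows([
  [1,[0,0,0],[0,0,0]],
  [1,[0,0,0],[0,0,0]],
  [1,[0,0,0],[0,0,0]],
  [1,[0,0,0],[0,0,0]],
])

```text
t: 4.6
tcp_pos: [0.4773, 0.1793, 0.0972]
eef_rot: [-1.568, 0.102, -0.101]
wrist_force: [0.3, -0.6, 0.4]
finger_gap: 0.0119
```

play_rows([
  [1,[0,0,0.4],[0,0,0]],
  [1,[0,0,0.4],[0,0,0]],
  [1,[0,0,0.4],[0,0,0]],
  [1,[0,0,0.4],[0,0,0]],
  [1,[0,0,0.2],[0,0,0]],
])

```text
t: 5.22
tcp_pos: [0.4822, 0.2172, 0.0967]
eef_rot: [-1.588, 0.101, -0.096]
wrist_force: [-5.4, -39.6, 10.7]
finger_gap: 0.0122
```

play_rows([
  [1,[0,0,0.06],[0,0,0]],
  [1,[0,0,0],[0,0,0]],
])

```text
t: 5.48
tcp_pos: [0.4822, 0.2171, 0.0968]
eef_rot: [-1.589, 0.103, -0.096]
wrist_force: [-4.9, -36.0, 11.4]
finger_gap: 0.0121
```

Run:
```python
from h import *
st()
snap('wrist','w3')
```

```text
t 5.47 tcp [0.4822 0.2171 0.0968] az(z) 82.76 tilt [-0.003 -1.    -0.021] F [ -4.9 -36.   11.4] M [-5.79  0.77 -0.14] gap 0.0121 q [ 0.331 -0.03   2.017 -0.019  1.167 -1.105]
```

View pics/w3.png

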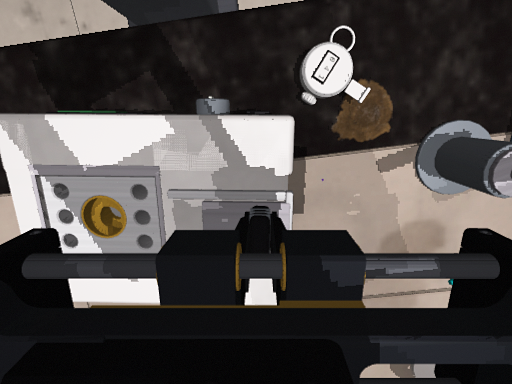

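play_rows([
  [1,[0,0,-0.25],[0,0,0]],
  [0.5,[0,0,0],[0,0,0]],
  [-0.2,[0,0,0],[0,0,0]],
  [-0.2,[0,0,0],[0,0,0]],
  [-0.2,[0,0,0],[0,0,0]],
])

```text
t: 6.15
tcp_pos: [0.4825, 0.2198, 0.0972]
eef_rot: [-1.568, 0.101, -0.101]
wrist_force: [0.7, -0.5, -0.8]
finger_gap: 0.0466
```

Run:
```python
from h import *
st()
snap('wrist','w4');snap('scene','sc4',(210,170,290,250),7);snap('side','si4',(180,160,270,240),7)
```

```text
t 6.15 tcp [0.4825 0.2198 0.0972] az(z) 82.65 tilt [ 0. -1.  0.] F [ 0.7 -0.5 -0.8] M [0.01 0.02 0.05] gap 0.0466 q [ 0.326 -0.037  2.022  0.     1.156 -1.117]
```

View pics/w4.png

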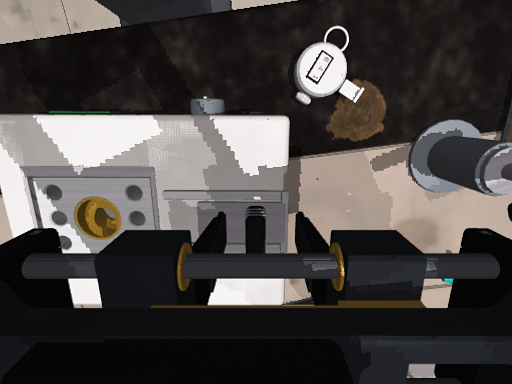

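View pics/sc4.png

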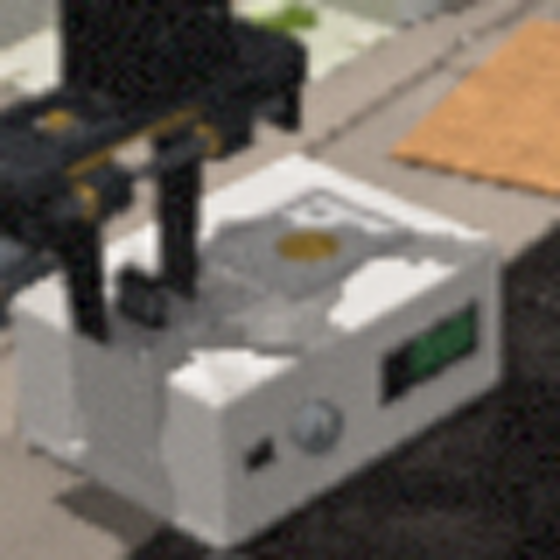

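View pics/si4.png

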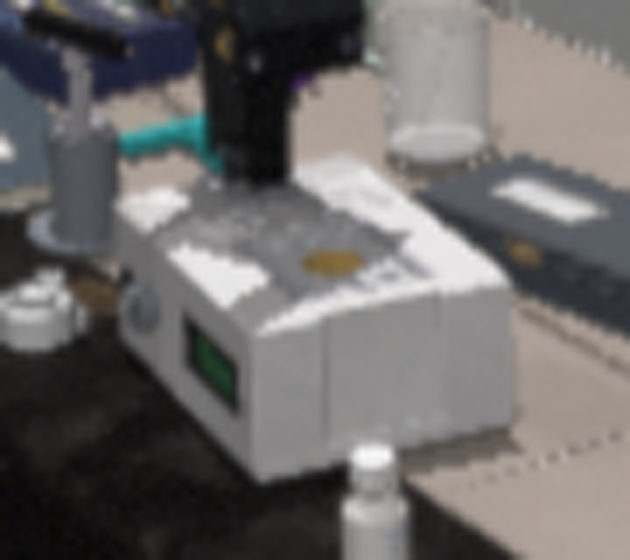

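Run:
```python
from h import *
w=load('w4')
g0=tri([(load('w2'),259.5,201),(load('w1'),120+259/2.4,60+258/2.4)])[0]
for u in (254,256,258):
  g1=onz(w,u,212,.115); g0=onz(load('w2'),259.5,190,.115); print(g1, (g1-g0)@[.13,.99,0])
crop('w4',(150,150,310,260),'w4c',5)
crop('w2',(200,150,340,230),'w2c',5)
```

```text
[0.4639694  0.21811778 0.115     ] 0.03708099478084645
[0.46412051 0.2192934  0.115     ] 0.03826449788126198
[0.46427162 0.22046902 0.115     ] 0.03944801104530073
```

View pics/w4c.png

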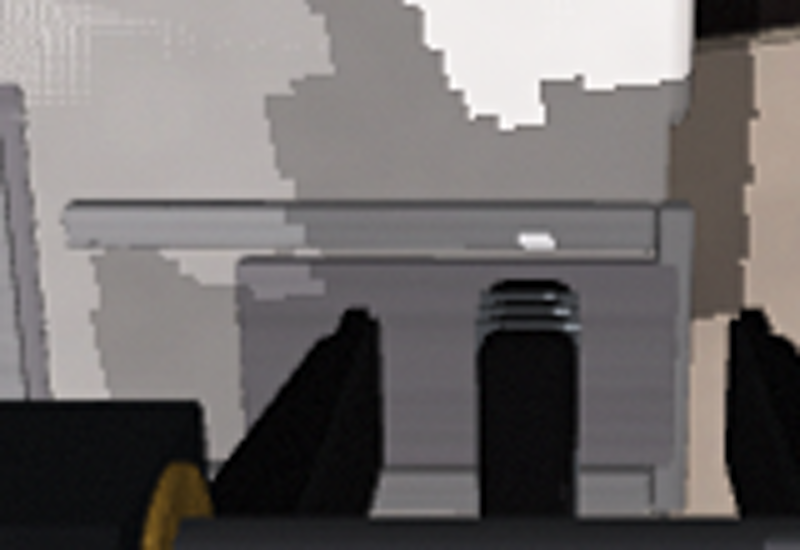

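View pics/w2c.png

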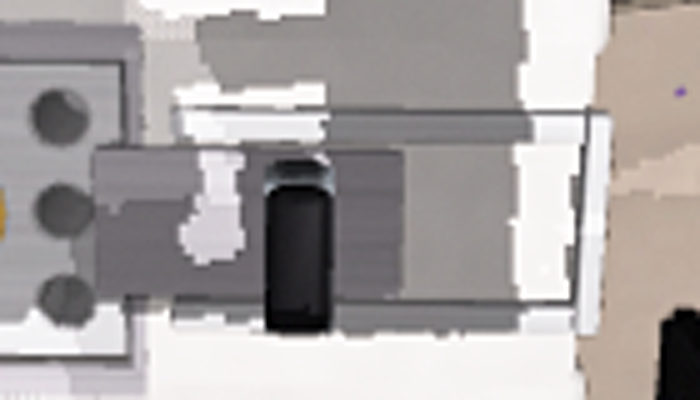

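The plate's end now meets the stop bar at the slot's end, at (285,220) in the wrist view. The push met 36 N there, so the lock is at its end stop. Next I'll go up, turn counter-clockwise and move to the puller.

play_rows([
  [-0.2,[0,-1,0],[0,0,0]],
  [-1,[0,-1,0],[0,0,0]],
  [-1,[0,-1,0.8],[0,-1,0]],
  [-1,[0,-1,0.9],[0,-1,0]],
  [-1,[0,-1,0.9],[0,-1,0]],
])

```text
t: 6.92
tcp_pos: [0.4862, 0.2847, 0.223]
eef_rot: [-1.57, -0.065, 0.065]
wrist_force: [0.6, 0.2, 0.3]
finger_gap: 0.0912
```

play_rows([
  [-1,[0.4,-0.6,0.9],[0,-1,0]],
  [-1,[0.5,-0.6,0.9],[0,-1,0]],
  [-1,[0.5,-0.6,0.9],[0,-1,0]],
  [-1,[0.5,0,0.9],[0,-1,0]],
  [-1,[0.5,0,0.7],[0,-1,0]],
])

```text
t: 7.55
tcp_pos: [0.5219, 0.4031, 0.2673]
eef_rot: [-1.544, -0.339, 0.339]
wrist_force: [-0.1, -1.0, -0.2]
finger_gap: 0.0951
```

play_rows([
  [-1,[0,0,0],[0,-1,0]],
  [-1,[0,0,0],[0,-1,0]],
  [-1,[0,0,0],[0,-1,0]],
  [-1,[0,0,0],[0,-1,0]],
  [-1,[0,0,0],[0,-1,0]],
])

```text
t: 8.18
tcp_pos: [0.5216, 0.4021, 0.2669]
eef_rot: [-1.483, -0.61, 0.611]
wrist_force: [0.5, -0.2, 0.7]
finger_gap: 0.095
```

play_rows([
  [-1,[0,0,0],[0,-1,0]],
  [-1,[0,0,0],[0,-1,0]],
  [-1,[0,0,0],[0,-1,0]],
  [-1,[0,0,0],[0,-1,0]],
  [-1,[0,0,0],[0,-1,0]],
])

```text
t: 8.8
tcp_pos: [0.5216, 0.4021, 0.267]
eef_rot: [-1.386, -0.878, 0.879]
wrist_force: [0.2, -0.6, -0.4]
finger_gap: 0.0946
```

play_rows([
  [-1,[0,0,0],[0,-1,0]],
  [-1,[0,0,0],[0,-1,0]],
  [-1,[0,0,0],[0,-1,0]],
  [-1,[0,0,0],[0,-1,0]],
  [-1,[0,0,0],[0,-1,0]],
])

```text
t: 9.43
tcp_pos: [0.5216, 0.4021, 0.267]
eef_rot: [-1.251, -1.141, 1.142]
wrist_force: [0.1, -1.3, 0.1]
finger_gap: 0.0949
```

Run:
```python
from h import *
togo([.473,.404,.25],195.6)
snap('wrist','w5')
```

```text
t 9.43 tcp [0.5216 0.4021 0.267 ] az(z) 174.75 tilt [-0. -1.  0.] F [ 0.1 -1.3  0.1] M [0.08 0.07 0.02] gap 0.0949 q [ 0.575  0.116  1.571  0.     1.455 -2.475]
tool shift/25mm [-0.102  0.679  1.943] world d [-0.0486  0.0019 -0.017 ]
turn wy units -5.21
```

View pics/w5.png

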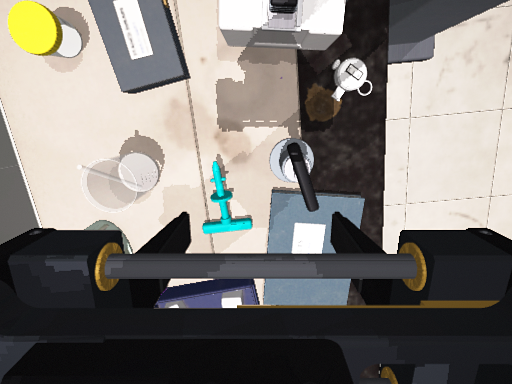

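The bar runs from (293,145) to (313,205) in the wrist view, with the lock in its open position at the top.

Run:
```python
from h import *
w=load('w5');w1=load('w1')
im=w["im"]; g=im[120:225,270:330].max(axis=2)
m=(g<60).astype(np.uint8); n,l,s,c=cv2.connectedComponentsWithStats(m); print([(s[i],c[i]) for i in range(1,n) if s[i][4]>100])
i=max(range(1,n),key=lambda i:s[i][4]); pts=np.argwhere(l==i)[:,::-1]+[270,120]
r=cv2.minAreaRect(pts.astype(np.float32)); print(r)
snap('side','si5',(160,140,220,200),10);snap('scene','sc5')
crop('w5',(260,120,340,230),'w5c',6)
m1=w1["im"][120:175,365:445].max(axis=2)<60
n,l,s,c=cv2.connectedComponentsWithStats(m1.astype(np.uint8));i=max(range(1,n),key=lambda i:s[i][4]);pts=np.argwhere(l==i)[:,::-1]+[365,120]
r1=cv2.minAreaRect(pts.astype(np.float32)); print(r1)
print(tri([(w,*r[0]),(w1,*r1[0])]))
b=cv2.boxPoints(r)
for z in (.13,.135):
  P=[onz(w,*p,z) for p in b]; print(np.round(P,4), [np.degrees(np.arctan2(*(P[k+1]-P[k])[1::-1])).round(1) for k in range(3)])
```

```text
[(array([  17,    0,   43,   91, 2200], dtype=int32), array([43.24636364, 39.12545455]))]
((308.0, 165.0), (90.0, 42.0), 90.0)
((401.1251220703125, 152.5430450439453), (26.50894546508789, 72.404296875), 87.1844482421875)
(array([0.46743432, 0.38587282, 0.15620775]), [0.0029226020540957212, 0.0029226020540956423])
[[0.4859 0.3368 0.13  ]
 [0.4401 0.341  0.13  ]
 [0.4427 0.4455 0.13  ]
 [0.4927 0.441  0.13  ]] [np.float64(174.8), np.float64(88.6), np.float64(-5.2)]
[[0.4864 0.3367 0.135 ]
 [0.4413 0.3408 0.135 ]
 [0.4439 0.4436 0.135 ]
 [0.4931 0.4391 0.135 ]] [np.float64(174.8), np.float64(88.6), np.float64(-5.2)]
```

View pics/w5c.png

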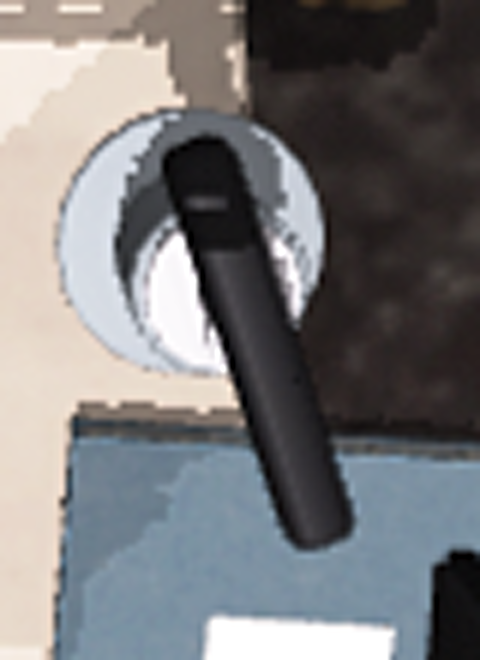

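Run:
```python
from h import *
w=load('w5');w1=load('w1')
for z in (.13,.135):
  a=onz(w,260+205/6,120+158/6,z);b=onz(w,260+318/6,120+542/6,z)
  l=[onz(w,260+u/6,120+v/6,z) for u,v in [(170,180),(280,520),(235,155),(348,510)]]
  A=lambda p,q:np.degrees(np.arctan2(*(q-p)[1::-1])).round(1)
  print(z,a.round(4),b.round(4),((a+b)/2).round(4),np.linalg.norm(b-a).round(4),A(a,b),A(l[0],l[1]),A(l[2],l[3]))
W=lambda u,v:(w1,120+u/2.4,60+v/2.4)
print(tri([W(606,245),(w,260+205/6,120+158/6)]),tri([W(755,199),(w,260+318/6,120+542/6)]))
```

```text
0.13 [0.4798 0.3662 0.13  ] [0.4618 0.4442 0.13  ] [0.4708 0.4052 0.13  ] 0.0801 103.0 104.1 104.5
0.135 [0.4803 0.3656 0.135 ] [0.4626 0.4423 0.135 ] [0.4715 0.4039 0.135 ] 0.0788 103.0 104.1 104.5
(array([0.47966271, 0.36627084, 0.12936008]), [2.483025867116554e-05, 2.4830258671098878e-05]) (array([0.46164647, 0.44478587, 0.12720692]), [0.0005601507051034599, 0.000560150705103466])
```

View pics/si5.png

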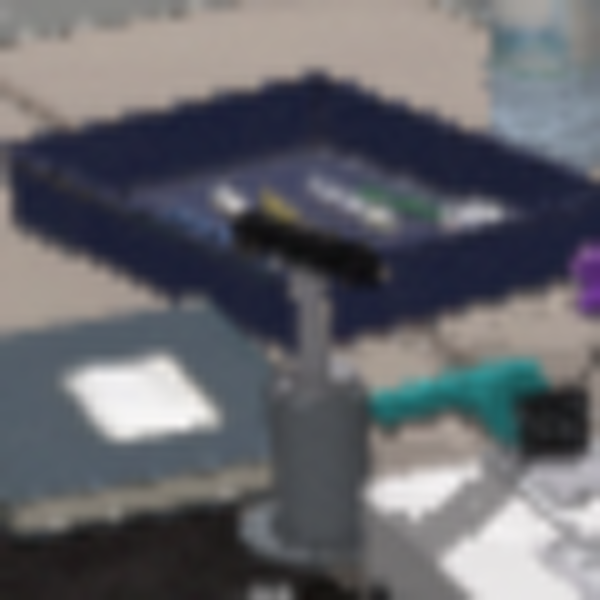

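The enlarged crop confirms it: a black bar on a bare steel shaft standing in the grey stand. I'll centre at (.471,.4045), jaw azimuth 194°, bar height about 0.127.

play_rows([
  [-1,[0,1,1],[0,0,0]],
  [-1,[0,0.5,1],[0,-1,0]],
  [-1,[0,0,0],[0,-1,0]],
  [-1,[0,0,0],[0,-1,0]],
  [-1,[0,0,0],[0,-0.9,0]],
])

```text
t: 10.2
tcp_pos: [0.4718, 0.4068, 0.2296]
eef_rot: [-1.119, -1.34, 1.34]
wrist_force: [0.1, -0.5, 0.4]
finger_gap: 0.0953
```

Run:
```python
from h import *
togo([.471,.4045,.107],194)
snap('wrist','w6')
```

```text
t 10.2 tcp [0.4718 0.4068 0.2296] az(z) -169.73 tilt [ 0. -1.  0.] F [ 0.1 -0.5  0.4] M [0.05 0.16 0.03] gap 0.0953 q [ 0.625  0.056  1.697  0.     1.388 -2.696]
tool shift/25mm [-0.085  4.904  0.046] world d [-0.0008 -0.0023 -0.1226]
turn wy units -0.93
```

View pics/w6.png

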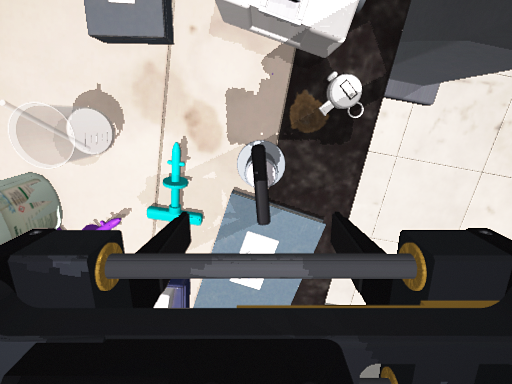

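The bar is centred at (261,184), between the fingers and nearly parallel to the tool x axis. Descending and closing.

play_rows([
  [-1,[-0.08,1,0.05],[0,-0.9,0]],
  [-1,[0,1,0],[0,0,0]],
  [-1,[0,1,0],[0,0,0]],
  [-1,[0,1,0],[0,0,0]],
  [-1,[0,0.9,0],[0,0,0]],
])

```text
t: 10.88
tcp_pos: [0.4709, 0.4044, 0.1062]
eef_rot: [-1.086, -1.383, 1.383]
wrist_force: [-0.4, 0.2, -0.6]
finger_gap: 0.0952
```

play_rows([
  [1,[0,0,0],[0,0,0]],
  [1,[0,0,0],[0,0,0]],
  [1,[0,0,0],[0,0,0]],
  [1,[0,0,0],[0,0,0]],
  [1,[0,0,0],[0,0,0]],
])

```text
t: 11.5
tcp_pos: [0.4713, 0.4047, 0.1078]
eef_rot: [-1.086, -1.385, 1.384]
wrist_force: [0.2, -0.0, -0.7]
finger_gap: 0.0505
```

play_rows([
  [1,[0,0,0],[0,0,0]],
  [1,[0,0,0],[0,0,0]],
  [1,[0,0,0],[0,0,0]],
  [1,[0,0,0],[0,0,0]],
])

```text
t: 12.0
tcp_pos: [0.4711, 0.4046, 0.1071]
eef_rot: [-1.085, -1.385, 1.384]
wrist_force: [-0.2, -0.0, -0.7]
finger_gap: 0.0166
```

Run:
```python
from h import *
st()
snap('side','si6',(150,130,230,200),9)
```

```text
t 12.0 tcp [0.4711 0.4046 0.1071] az(z) -166.19 tilt [ 0. -1. -0.] F [-0.2 -0.  -0.7] M [0.05 0.07 0.02] gap 0.0166 q [ 0.623  0.149  1.81  -0.     1.182 -2.76 ]
```

View pics/si6.png

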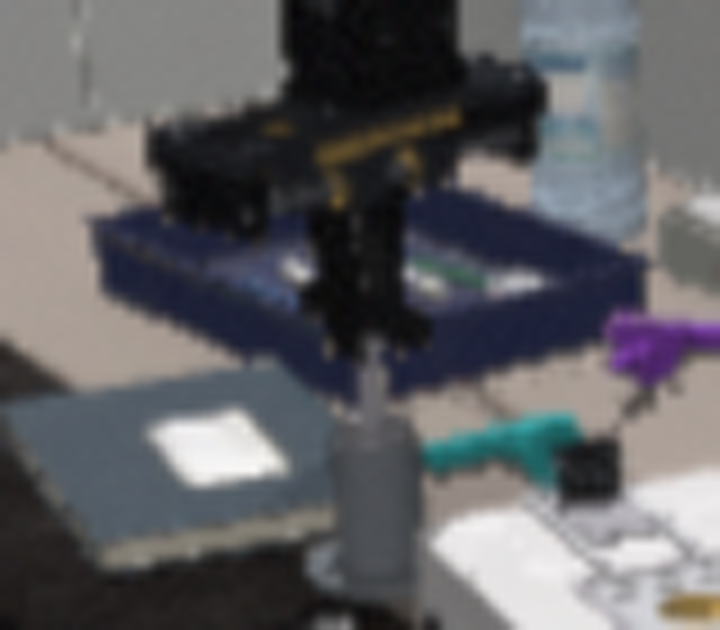

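play_rows([
  [1,[0,0,0],[0,0,0]],
  [1,[0,0,0],[0,0,0]],
  [1,[0,-0.3,0],[0,0,0]],
  [1,[0,-0.5,0],[0,0,0]],
  [1,[0,-0.6,0],[0,0,0]],
])

```text
t: 12.68
tcp_pos: [0.4709, 0.4045, 0.143]
eef_rot: [-1.085, -1.384, 1.385]
wrist_force: [-0.2, 0.3, -1.7]
finger_gap: 0.0169
```

play_rows([
  [1,[0,-0.8,0],[0,0,0]],
  [1,[0,-0.8,0],[0,0,0]],
  [1,[0,-0.8,0],[0,0,0]],
  [1,[0,-0.8,0],[0,0,0]],
  [1,[0,-0.6,0],[0,0,0]],
])

```text
t: 13.3
tcp_pos: [0.4713, 0.4047, 0.239]
eef_rot: [-1.086, -1.386, 1.383]
wrist_force: [0.2, 0.9, -2.6]
finger_gap: 0.017
```

Run:
```python
from h import *
togo([.464,.106,.24],172.3)
snap('side','si7',(150,110,250,210),8);snap('scene','sc7',(150,150,270,290),5)
```

```text
t 13.3 tcp [0.4713 0.4047 0.239 ] az(z) -166.19 tilt [ 0.001 -1.    -0.001] F [ 0.2  0.9 -2.6] M [ 0.02  0.15 -0.01] gap 0.017 q [ 0.623  0.047  1.692  0.     1.402 -2.76 ]
tool shift/25mm [-11.534  -0.049   3.137] world d [-0.0073 -0.2987  0.001 ]
turn wy units 5.38
```

View pics/si7.png

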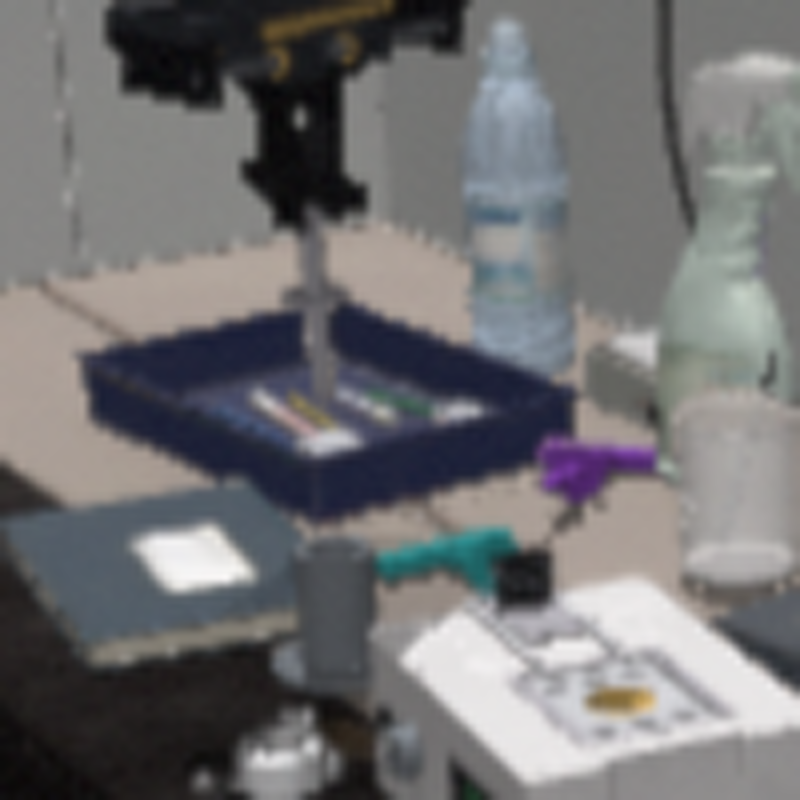

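View pics/sc7.png

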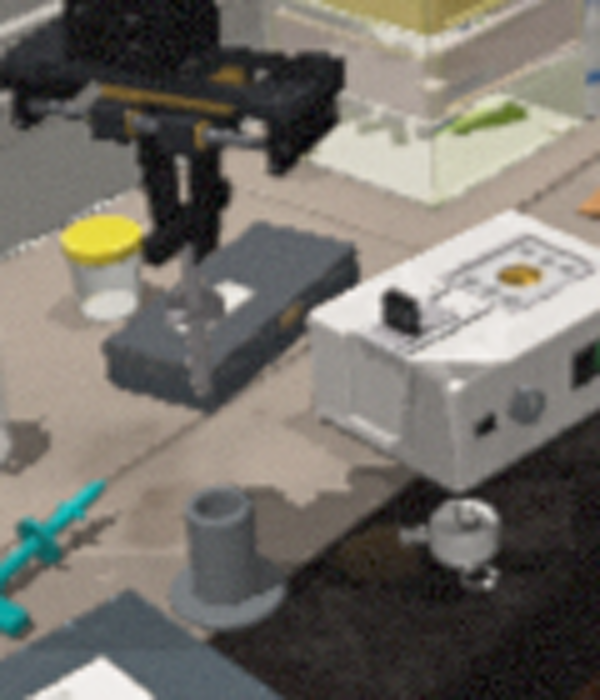

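Run:
```python
from h import *
s=load('si7');c=load('sc7')
S=lambda u,v:(s,150+u/8,110+v/8)
C=lambda u,v:(c,150+u/5,150+v/5)
tip=tri([S(324,400),C(204,400)]);col=tri([S(317,298),C(195,305)]);top=tri([S(312,212),C(189,248)])
for x in (tip,col,top): print(x[0].round(4),np.round(x[1],4))
print((tip[0]-top[0])/np.linalg.norm(tip[0]-top[0]))
for z in(.255,.196,.139): print(z,(proj(s,np.array([.471,.4047,z]))-[150,110])*8,(proj(c,np.array([.471,.4047,z]))-150)*5)
```

```text
[0.4745 0.4048 0.142 ] [0.0012 0.0012]
[0.4753 0.4009 0.2004] [0.0027 0.0027]
[0.4749 0.4028 0.2418] [0.0003 0.0003]
[-0.00431203  0.02001916 -0.9997903 ]
0.255 [301.07433037 187.24164825] [189.16102992 230.12706119]
0.196 [309.33716906 301.387337  ] [198.86593199 320.65120628]
0.139 [317.1164016 408.8523245] [207.8322335  404.28592743]
```

play_rows([
  [1,[-0.6,0,0.07],[0,0.45,0]],
  [1,[-1,0,0.07],[0,0.45,0]],
  [1,[-1,0,0.07],[0,0.45,0]],
  [1,[-1,0,0.07],[0,0.45,0]],
  [1,[-1,0,0.07],[0,0.45,0]],
])

```text
t: 14.02
tcp_pos: [0.4819, 0.2871, 0.2361]
eef_rot: [-1.17, -1.267, 1.27]
wrist_force: [0.6, -1.2, -1.9]
finger_gap: 0.0171
```

play_rows([
  [1,[-1,0,0.07],[0,0.45,0]],
  [1,[-1,0,0.07],[0,0.45,0]],
  [1,[-1,0,0.07],[0,0.45,0]],
  [1,[-1,0,0.07],[0,0.45,0]],
  [1,[-1,0,0.07],[0,0.45,0]],
])

```text
t: 14.65
tcp_pos: [0.4752, 0.1623, 0.2361]
eef_rot: [-1.244, -1.151, 1.154]
wrist_force: [0.8, 0.6, -2.4]
finger_gap: 0.0169
```

play_rows([
  [1,[-1,0,0.07],[0,0.45,0]],
  [1,[-1,0,0.07],[0,0.45,0]],
  [1,[-0.4,0,0],[0,0,0]],
  [1,[0,0,0],[0,0,0]],
])

```text
t: 15.15
tcp_pos: [0.4665, 0.1045, 0.2368]
eef_rot: [-1.271, -1.107, 1.107]
wrist_force: [-0.1, 0.5, -3.1]
finger_gap: 0.0168
```

Run:
```python
from h import *
togo([.464,.106,.225],172.3)
snap('wrist','w8');snap('side','si8',(180,120,270,220),8);snap('scene','sc8',(210,140,310,250),6)
```

```text
t 15.15 tcp [0.4665 0.1045 0.2368] az(z) 172.11 tilt [ 0. -1.  0.] F [-0.1  0.5 -3.1] M [0.11 0.1  0.03] gap 0.0168 q [ 0.108 -0.282  1.995  0.     1.429 -2.896]
tool shift/25mm [0.046 0.471 0.107] world d [-0.0025  0.0015 -0.0118]
turn wy units -0.05
```

View pics/w8.png

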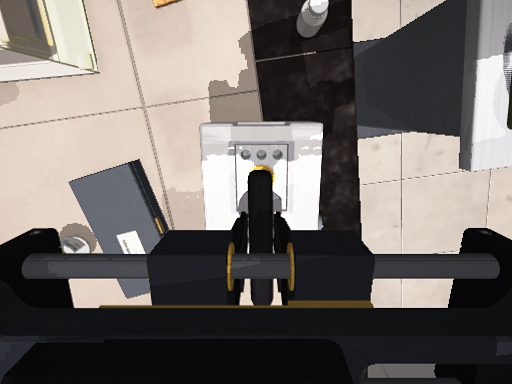

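View pics/si8.png

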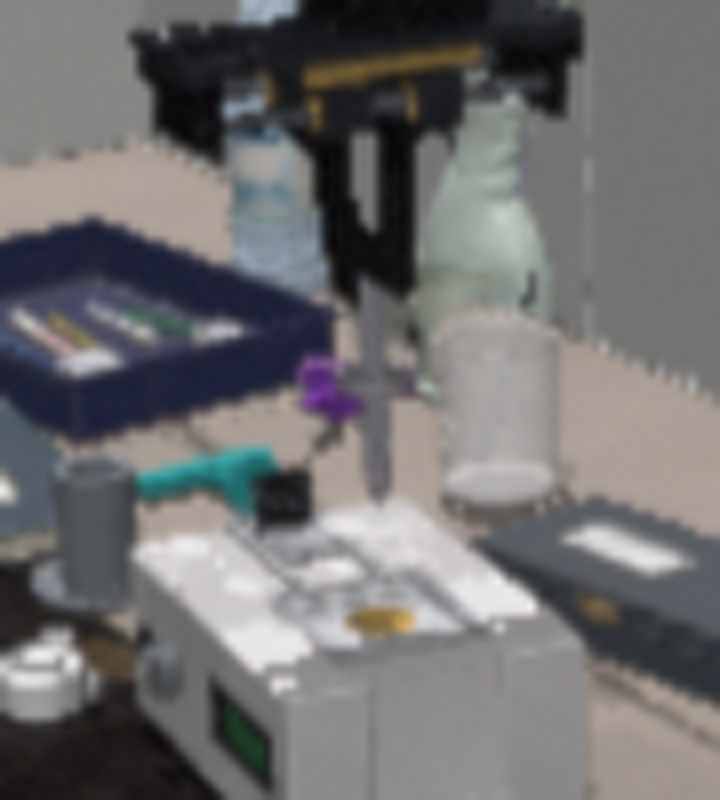

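View pics/sc8.png

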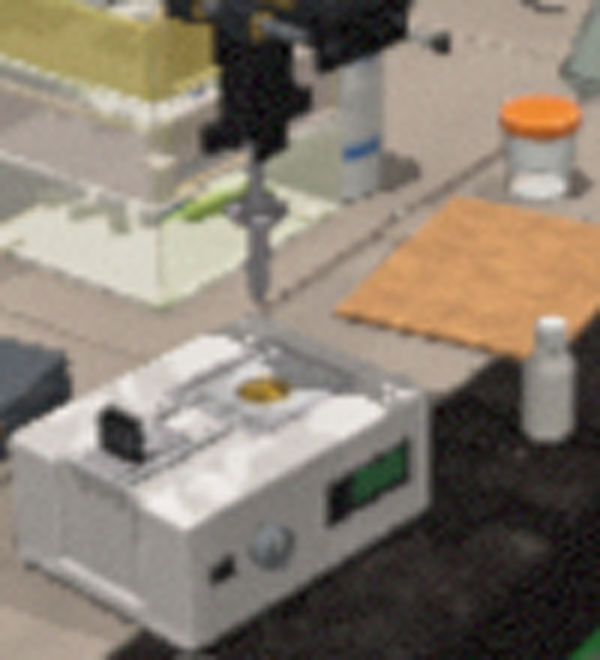

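Run:
```python
from h import *
s=load('si8');c=load('sc8')
def brass(d,box):
    a,b,e,f=box; im=cv2.cvtColor(np.ascontiguousarray(d["im"]),cv2.COLOR_RGB2HSV)[b:f,a:e].astype(int)
    m=(im[...,0]>12)&(im[...,0]<32)&(im[...,1]>110)
    n,l,st_,ce=cv2.connectedComponentsWithStats(m.astype(np.uint8)); i=max(range(1,n),key=lambda i:st_[i][4])
    x,y,w,h,A=st_[i]; print('brass box',x+a,y+b,w,h,A); return np.array([x+a+(w-1)/2,y+b+(h-1)/2]), ce[i]+[a,b]
hs=brass(s,(215,190,240,205)); hc=brass(c,(243,198,265,212)); print(hs,hc)
ts=np.array([180+379/8,120+502/8]);tc=np.array([210+259/6,140+303/6])
T,r=tri([(s,*ts),(c,*tc)]);print('tip',T.round(4),r)
H,r=tri([(s,*hs[0]),(c,*hc[0])]);print('hole tri',H.round(4),r)
# col of shaft axis along collar
col=tri([(s,180+374/8,120+382/8),(c,210+258/6,140+208/6)]);print('collar',col)
for n,d,h in(('s',s,hs),('c',c,hc)):print(n,onz(d,*h[0],.086),onz(d,*h[1],.086))
```

```text
brass box 225 196 6 3 13
brass box 250 204 8 3 20
(array([227.5, 197. ]), array([227.53846154, 197.23076923])) (array([253.5, 205. ]), array([253.55, 204.9 ]))
tip [0.4684 0.1026 0.1396] [0.0003596575876603633, 0.00035965758766036583]
hole tri [0.4675 0.1044 0.0838] [8.60587852337044e-05, 8.605878523365916e-05]
collar (array([0.46801633, 0.10074492, 0.19775868]), [0.0018505914167976016, 0.0018505914167976237])
s [0.46505737 0.10012688 0.086     ] [0.46407338 0.09823957 0.086     ]
c [0.46512246 0.10751019 0.086     ] [0.46538861 0.10684991 0.086     ]
```

play_rows([
  [1,[0.05,0.5,0.06],[0,0,0]],
  [1,[0,0.7,0],[0,0,0]],
  [1,[0,0.6,0],[0,0,0]],
  [1,[0,0,0],[0,0,0]],
])

```text
t: 15.8
tcp_pos: [0.4641, 0.1068, 0.1895]
eef_rot: [-1.268, -1.105, 1.111]
wrist_force: [-0.2, -0.2, -1.7]
finger_gap: 0.0169
```

Run:
```python
from h import *
togo([.465,.106,.165],172.3)
snap('side','si9',(180,120,270,220),8);snap('scene','sc9',(210,140,310,250),6)
```

```text
t 15.8 tcp [0.4641 0.1068 0.1895] az(z) 172.23 tilt [-0.001 -1.     0.005] F [-0.2 -0.2 -1.7] M [ 0.11  0.17 -0.06] gap 0.0169 q [ 0.113 -0.253  2.051  0.     1.348 -2.893]
tool shift/25mm [-0.024  0.979 -0.046] world d [ 0.0009 -0.0008 -0.0245]
turn wy units -0.02
```

View pics/si9.png

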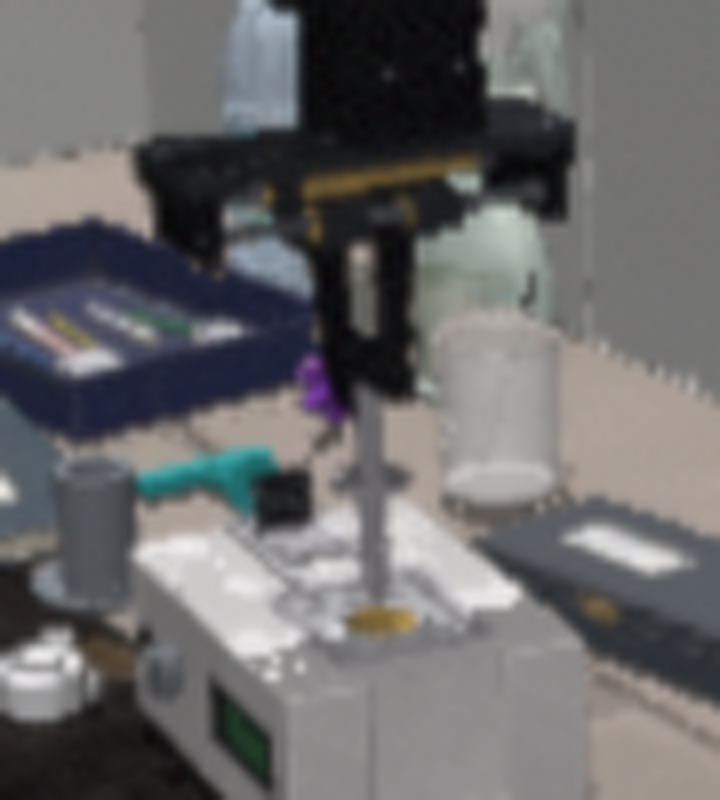

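View pics/sc9.png

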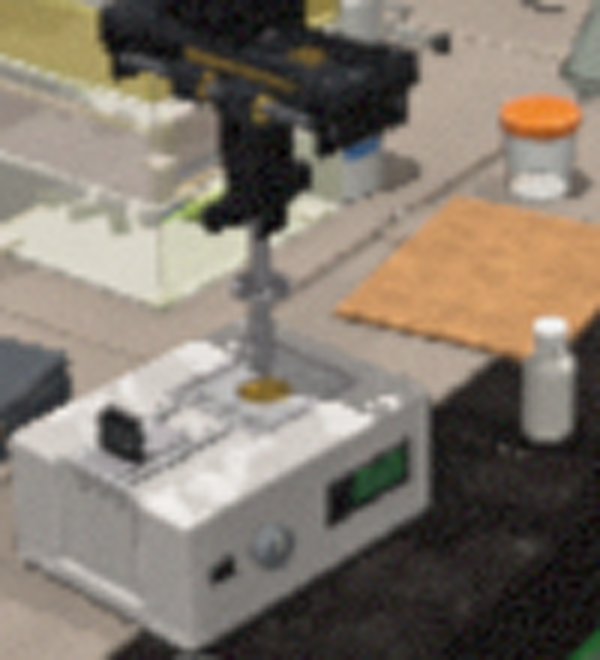

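Side view: the tip at (227,196) is just over the brass hole at (227.6,197.5). Scene view: the tip at (253.7,202.5) is over the hole at (254,205). A small correction, then down.

play_rows([
  [1,[-0.03,0.2,-0.05],[0,0,0]],
  [1,[0,0.3,0],[0,0,0]],
  [1,[0,0.3,0],[0,0,0]],
  [1,[0,0.2,0],[0,0,0]],
  [1,[0,0,0],[0,0,0]],
])

```text
t: 16.52
tcp_pos: [0.4662, 0.1059, 0.1664]
eef_rot: [-1.27, -1.107, 1.109]
wrist_force: [0.7, -0.2, -2.1]
finger_gap: 0.0171
```

Run:
```python
from h import *
togo([.465,.106,.15],172.3)
```

```text
t 16.52 tcp [0.4662 0.1059 0.1664] az(z) 172.21 tilt [-0.    -1.     0.001] F [ 0.7 -0.2 -2.1] M [ 0.09  0.1  -0.05] gap 0.0171 q [ 0.111 -0.232  2.074  0.     1.301 -2.895]
tool shift/25mm [-0.001  0.655  0.048] world d [-0.0012  0.0001 -0.0164]
turn wy units -0.02
```

play_rows([
  [1,[0,0.2,0.03],[0,0,0]],
  [1,[0,0.2,0],[0,0,0]],
  [1,[0,0.15,0],[0,0,0]],
  [1,[0,0,0],[0,0,0]],
])

```text
t: 17.02
tcp_pos: [0.4656, 0.106, 0.1529]
eef_rot: [-1.27, -1.108, 1.109]
wrist_force: [-0.4, -0.1, -3.0]
finger_gap: 0.0167
```

play_rows([
  [1,[0,0.08,0],[0,0,0]],
  [1,[0,0.08,0],[0,0,0]],
  [1,[0,0,0],[0,0,0]],
])

```text
t: 17.4
tcp_pos: [0.4658, 0.106, 0.1493]
eef_rot: [-1.27, -1.108, 1.109]
wrist_force: [0.1, 0.1, -2.5]
finger_gap: 0.017
```

play_rows([
  [1,[0,0.08,0],[0,0,0]],
  [1,[0,0.08,0],[0,0,0]],
  [1,[0,0,0],[0,0,0]],
])

```text
t: 17.77
tcp_pos: [0.4665, 0.1062, 0.1464]
eef_rot: [-1.271, -1.11, 1.107]
wrist_force: [-1.5, 0.2, 4.0]
finger_gap: 0.0173
```

play_rows([
  [1,[0,0.08,0],[0,0,0]],
  [1,[0,0.08,0],[0,0,0]],
  [1,[0,0,0],[0,0,0]],
])

```text
t: 18.15
tcp_pos: [0.4684, 0.1069, 0.1457]
eef_rot: [-1.273, -1.114, 1.104]
wrist_force: [-2.7, 1.3, 14.0]
finger_gap: 0.0172
```

play_rows([
  [1,[0,-0.03,0],[0,1,0]],
  [1,[0,0.01,0],[0,1,0]],
  [1,[0,0.012,0],[0,1,0]],
  [1,[0,0.012,0],[0,1,0]],
  [1,[0,0.012,0],[0,1,0]],
])

```text
t: 18.77
tcp_pos: [0.4683, 0.1065, 0.1443]
eef_rot: [-1.403, -0.848, 0.839]
wrist_force: [-1.1, 0.1, 10.0]
finger_gap: 0.0169
```

Run:
```python
from h import *
togo([.465,.106,.15],172.3)
```

```text
t 18.77 tcp [0.4683 0.1065 0.1443] az(z) 152.08 tilt [ 0.004 -1.    -0.005] F [-1.1  0.1 10. ] M [0.32 0.12 0.05] gap 0.0169 q [ 1.110e-01 -2.110e-01  2.095e+00  1.000e-03  1.251e+00 -2.543e+00]
tool shift/25mm [-0.08  -0.23   0.107] world d [-0.0033 -0.0005  0.0057]
turn wy units -5.05
```

play_rows([
  [1,[0,0.012,0],[0,1,0]],
  [1,[0,0.012,0],[0,1,0]],
  [1,[0,0.012,0],[0,1,0]],
  [1,[0,0.012,0],[0,1,0]],
  [1,[0,0.012,0],[0,1,0]],
])

```text
t: 19.4
tcp_pos: [0.4685, 0.1062, 0.1425]
eef_rot: [-1.495, -0.58, 0.57]
wrist_force: [1.0, 0.8, 8.4]
finger_gap: 0.0168
```

play_rows([
  [1,[0,0.012,0],[0,1,0]],
  [1,[0,0.012,0],[0,1,0]],
  [1,[0,0.012,0],[0,1,0]],
  [1,[0,0.012,0],[0,1,0]],
  [1,[0,0.012,0],[0,1,0]],
])

```text
t: 20.02
tcp_pos: [0.4681, 0.106, 0.1408]
eef_rot: [-1.551, -0.307, 0.298]
wrist_force: [-0.8, -0.6, 9.0]
finger_gap: 0.0164
```

Run:
```python
from h import *
togo([.465,.106,.15],172.3)
```

```text
t 20.02 tcp [0.4681 0.106  0.1408] az(z) 112.09 tilt [ 0.005 -1.    -0.002] F [-0.8 -0.6  9. ] M [-0.04  0.18 -0.03] gap 0.0164 q [ 1.110e-01 -2.080e-01  2.098e+00 -1.000e-03  1.246e+00 -1.845e+00]
tool shift/25mm [-0.113 -0.368  0.047] world d [-0.0031  0.      0.0092]
turn wy units -15.05
```

play_rows([
  [1,[0,0.012,0],[0,1,0]],
  [1,[0,0.012,0],[0,1,0]],
  [1,[0,0.012,0],[0,1,0]],
  [1,[0,0.012,0],[0,1,0]],
  [1,[0,0.012,0],[0,1,0]],
])

```text
t: 20.65
tcp_pos: [0.468, 0.1059, 0.1396]
eef_rot: [-1.571, -0.033, 0.025]
wrist_force: [-1.3, -0.6, 10.4]
finger_gap: 0.0169
```

play_rows([
  [1,[0,0.012,0],[0,1,0]],
  [1,[0,0.012,0],[0,1,0]],
  [1,[0,0.012,0],[0,1,0]],
  [1,[0,0.012,0],[0,1,0]],
  [1,[0,0.012,0],[0,1,0]],
])

```text
t: 21.28
tcp_pos: [0.468, 0.1059, 0.1383]
eef_rot: [-1.556, 0.241, -0.249]
wrist_force: [-2.2, -0.5, 11.9]
finger_gap: 0.0167
```

play_rows([
  [1,[0,0.012,0],[0,1,0]],
  [1,[0,0.012,0],[0,1,0]],
  [1,[0,0.012,0],[0,1,0]],
  [1,[0,0.012,0],[0,1,0]],
  [1,[0,0.012,0],[0,1,0]],
])

```text
t: 21.9
tcp_pos: [0.4677, 0.1058, 0.1367]
eef_rot: [-1.507, 0.514, -0.521]
wrist_force: [-2.0, 0.5, 12.0]
finger_gap: 0.0166
```

play_rows([
  [1,[0,0.012,0],[0,1,0]],
  [1,[0,0.012,0],[0,1,0]],
  [1,[0,0.012,0],[0,1,0]],
  [1,[0,0.012,0],[0,1,0]],
  [1,[0,0.012,0],[0,1,0]],
])

```text
t: 22.52
tcp_pos: [0.4655, 0.1057, 0.1313]
eef_rot: [-1.424, 0.788, -0.787]
wrist_force: [-0.7, 0.1, -2.1]
finger_gap: 0.0167
```

play_rows([
  [1,[0,0.012,0],[0,1,0]],
  [1,[0,0.012,0],[0,1,0]],
  [1,[0,0.012,0],[0,1,0]],
  [1,[0,0.012,0],[0,1,0]],
  [1,[0,0.012,0],[0,1,0]],
])

```text
t: 23.15
tcp_pos: [0.4654, 0.1057, 0.1296]
eef_rot: [-1.303, 1.053, -1.052]
wrist_force: [-0.1, -0.2, -3.0]
finger_gap: 0.0167
```

play_rows([
  [1,[0,0.012,0],[0,1,0]],
  [1,[0,0.012,0],[0,1,0]],
  [1,[0,0.012,0],[0,1,0]],
  [1,[0,0.012,0],[0,1,0]],
  [1,[0,0.012,0],[0,1,0]],
])

```text
t: 23.78
tcp_pos: [0.4654, 0.1058, 0.1281]
eef_rot: [-1.142, 1.311, -1.31]
wrist_force: [1.0, 0.3, -1.8]
finger_gap: 0.017
```

Run:
```python
from h import *
togo([.465,.106,.15],172.3)
```

```text
t 23.77 tcp [0.4654 0.1058 0.1281] az(z) -7.92 tilt [ 0.001 -1.    -0.001] F [ 1.   0.3 -1.8] M [-0.12  0.15 -0.03] gap 0.017 q [ 0.111 -0.196  2.111 -0.     1.228  0.25 ]
tool shift/25mm [-0.007 -0.876 -0.018] world d [-0.0004  0.0002  0.0219]
turn wy units 44.95
```

play_rows([
  [1,[0,0.06,0],[0,0.5,0]],
  [1,[0,0.06,0],[0,0.5,0]],
  [1,[0,0,0],[0,0,0]],
])

```text
t: 24.15
tcp_pos: [0.4657, 0.1059, 0.1256]
eef_rot: [-1.106, 1.359, -1.359]
wrist_force: [0.2, -0.5, -2.9]
finger_gap: 0.017
```

play_rows([
  [1,[0,0.06,0],[0,0,0]],
  [1,[0,0.06,0],[0,0,0]],
  [1,[0,0,0],[0,0,0]],
])

```text
t: 24.52
tcp_pos: [0.4664, 0.1058, 0.1248]
eef_rot: [-1.105, 1.358, -1.36]
wrist_force: [-3.8, -1.5, 7.9]
finger_gap: 0.017
```

play_rows([
  [1,[0,0.03,0],[0,0,0]],
  [1,[0,0,0],[0,0,0]],
  [1,[0,0,0],[0,0,0]],
])

```text
t: 24.9
tcp_pos: [0.4666, 0.1058, 0.1248]
eef_rot: [-1.104, 1.358, -1.36]
wrist_force: [-5.2, -1.7, 9.2]
finger_gap: 0.017
```

Run:
```python
from h import *
st()
snap('side','si10',(180,120,270,220),8);snap('scene','sc10',(210,140,310,250),6)
```

```text
t 24.9 tcp [0.4666 0.1058 0.1248] az(z) -11.77 tilt [ 0.    -1.     0.001] F [-5.2 -1.7  9.2] M [-0.38  1.06  0.01] gap 0.017 q [ 1.110e-01 -1.910e-01  2.113e+00 -1.000e-03  1.219e+00  3.170e-01]
```

View pics/si10.png

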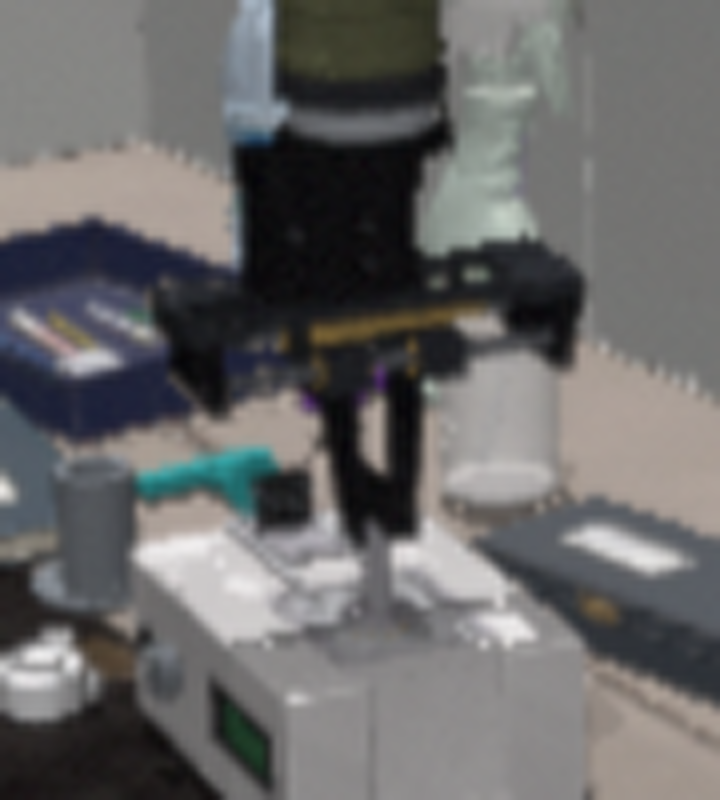

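View pics/sc10.png

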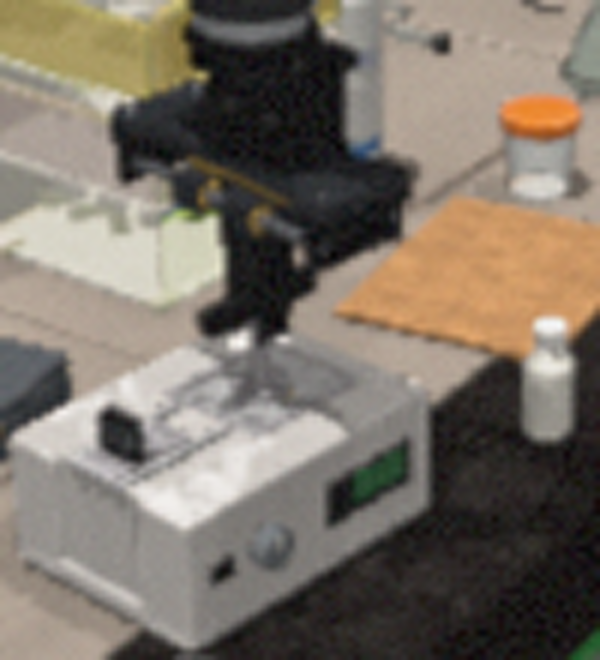

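The collar now covers the brass mouth, at scene (253,206) and side (227,197). The contact height matches a seated collar, and the block has not moved. Drawing it up.

play_rows([
  [1,[0,-0.15,0],[0,0,0]],
  [1,[0,-0.2,0],[0,0,0]],
  [1,[0,-0.2,0],[0,0,0]],
  [1,[0,-0.2,0],[0,0,0]],
  [1,[0,-0.1,0],[0,0,0]],
])

```text
t: 25.62
tcp_pos: [0.4655, 0.106, 0.1431]
eef_rot: [-1.106, 1.36, -1.359]
wrist_force: [-0.5, 0.2, -5.6]
finger_gap: 0.017
```

play_rows([
  [1,[0,-0.2,0],[0,0,0]],
  [1,[0,-0.2,0],[0,0,0]],
  [1,[0,-0.2,0],[0,0,0]],
  [1,[0,-0.2,0],[0,0,0]],
  [1,[0,-0.1,0],[0,0,0]],
])

```text
t: 26.25
tcp_pos: [0.4661, 0.106, 0.1665]
eef_rot: [-1.104, 1.359, -1.359]
wrist_force: [1.3, 0.9, -5.9]
finger_gap: 0.0169
```

Run:
```python
from h import *
st()
snap('side','si11',(180,120,270,220),8);snap('scene','sc11',(210,140,310,250),6)
```

```text
t 26.25 tcp [0.4661 0.106  0.1665] az(z) -11.79 tilt [-0.    -1.     0.001] F [ 1.3  0.9 -5.9] M [-0.03  0.09  0.05] gap 0.0169 q [ 0.111 -0.233  2.075 -0.     1.3    0.317]
```

View pics/si11.png

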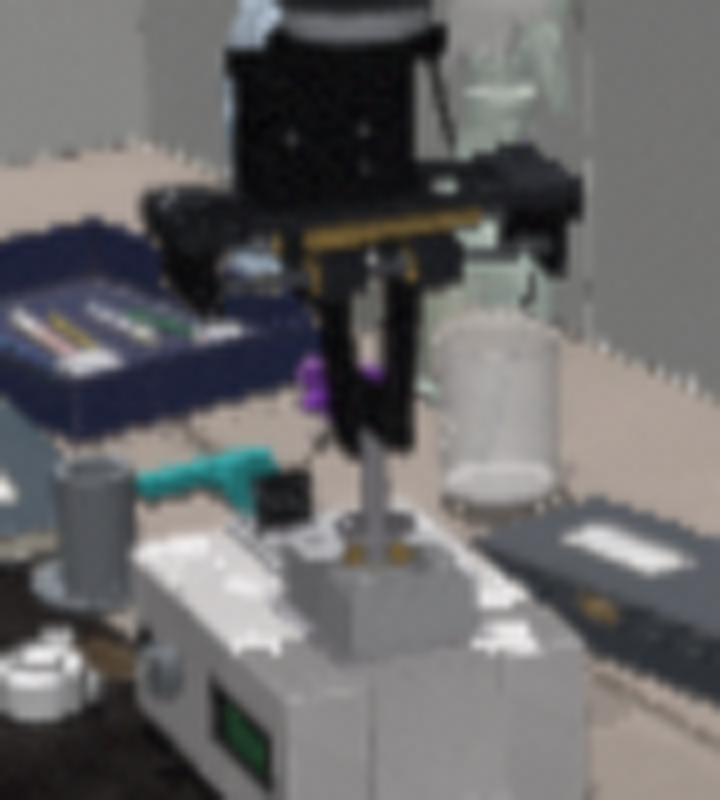

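The block is rising out of the well, with its top at side (227,190). Continuing up.

play_rows([
  [1,[0,-0.4,0],[0,0,0]],
  [1,[0,-0.5,0],[0,0,0]],
  [1,[0,-0.5,0],[0,0,0]],
  [1,[0,-0.5,0],[0,0,0]],
  [1,[0,-0.4,0],[0,0,0]],
])

```text
t: 26.98
tcp_pos: [0.4662, 0.106, 0.2248]
eef_rot: [-1.104, 1.358, -1.359]
wrist_force: [0.2, 0.6, -5.2]
finger_gap: 0.0169
```

play_rows([
  [1,[0,-0.4,0],[0,0,0]],
  [1,[0,-0.3,0],[0,0,0]],
  [1,[0,-0.2,0],[0,0,0]],
  [1,[0,0,0],[0,0,0]],
])

```text
t: 27.48
tcp_pos: [0.4661, 0.106, 0.2463]
eef_rot: [-1.104, 1.359, -1.359]
wrist_force: [0.9, 0.4, -5.4]
finger_gap: 0.0172
```

Run:
```python
from h import *
st()
snap('side','si12',(180,100,280,220),7);snap('scene','sc12')
crop('sc12',(200,110,360,250),'sc12c',5)
snap('wrist','w12')
```

```text
t 27.48 tcp [0.4661 0.106  0.2463] az(z) -11.79 tilt [-0. -1.  0.] F [ 0.9  0.4 -5.4] M [-0.08  0.04  0.  ] gap 0.0172 q [ 0.111 -0.287  1.983 -0.     1.445  0.317]
```

View pics/si12.png

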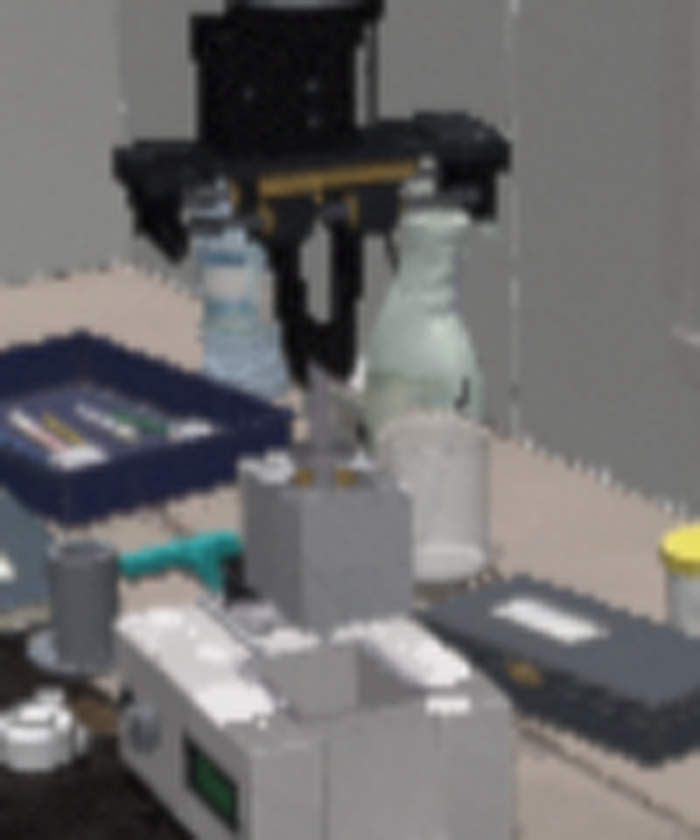

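View pics/sc12c.png

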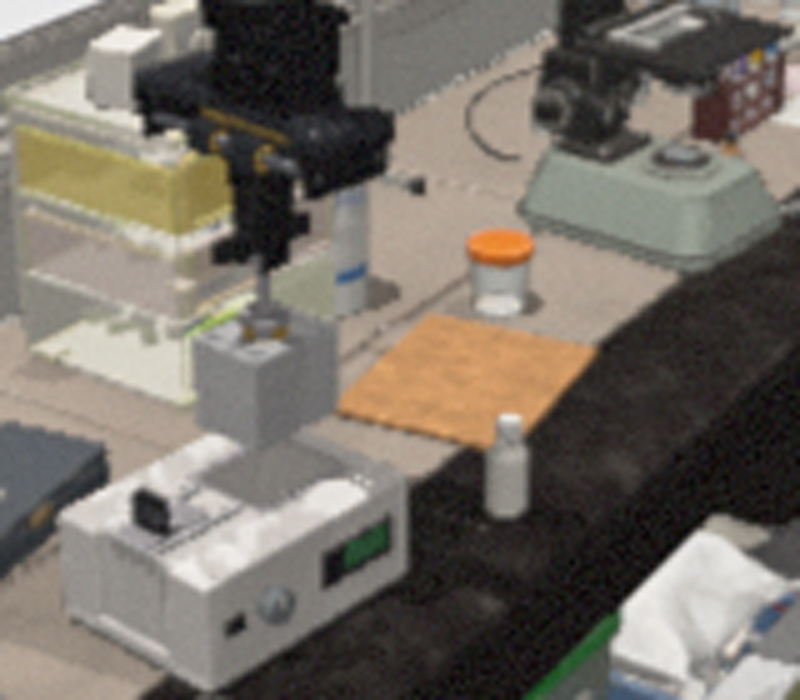

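View pics/w12.png

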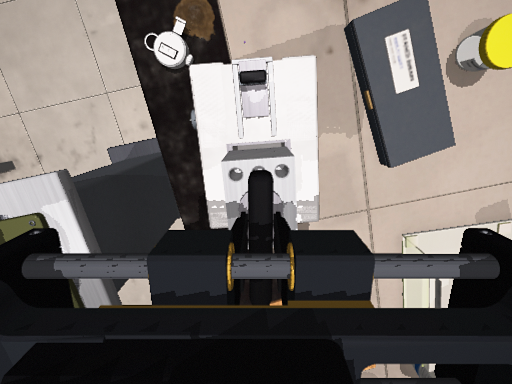

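The block hangs clear above the well. The lock stays open, with the grip at wrist (253,76) in the wrist view. Now measure the mat.

Run:
```python
from h import *
s=load('si12');c=load('sc12')
for d,n in((s,'s'),(c,'c')):
    im=cv2.cvtColor(np.ascontiguousarray(d["im"]),cv2.COLOR_RGB2HSV).astype(int)
    m=(im[...,0]>8)&(im[...,0]<22)&(im[...,1]>95)&(im[...,2]>120)
    k,l,st_,ce=cv2.connectedComponentsWithStats(m.astype(np.uint8)); i=max(range(1,k),key=lambda i:st_[i][4])
    pts=np.argwhere(l==i)[:,::-1]; print(n,st_[i])
    W=np.array([onz(d,u,v,.008)[:2] for u,v in pts],np.float32)
    r=cv2.minAreaRect(W); print(r, W.mean(0))
# block bottom / top
S=lambda u,v:(s,180+u/7,100+v/7)
C=lambda u,v:(c,200+u/5,110+v/5)
print('blk low corner? near robot/-y bottom', tri([S(300,625),C(0,0)])[1])
print('collar-ish/ block top left(+y,-x) corner', tri([S(243,487),C(262,360)])[0])
togo([.5,-.235,.25])
```

```text
s [ 256  233   98   42 1937]
((0.5403046011924744, -0.2480112612247467), (0.23277133703231812, 0.23205968737602234), 6.5560197830200195) [ 0.5155564 -0.2507348]
c [268 173  51  27 831]
((0.5074892044067383, -0.22537174820899963), (0.1611919105052948, 0.20694409310817719), 6.682006359100342) [ 0.50863206 -0.224501  ]
blk low corner? near robot/-y bottom [0.17502529315504092, 0.17502529315504092]
collar-ish/ block top left(+y,-x) corner [0.44205627 0.13694996 0.1892675 ]
t 27.62 tcp [0.4657 0.1059 0.2455] az(z) -11.79 tilt [ 0.    -1.    -0.001] F [-0.3  0.4 -6.1] M [-0.09  0.13  0.03] gap 0.0171 q [ 0.111 -0.287  1.984 -0.     1.445  0.317]
tool shift/25mm [13.069 -0.18   4.13 ] world d [ 0.0343 -0.3409  0.0045]
```

play_rows([
  [1,[0.3,0,0.1],[0,0,0]],
  [1,[0.6,0,0.2],[0,0,0]],
  [1,[0.8,0,0.26],[0,0,0]],
  [1,[0.8,0,0.26],[0,0,0]],
  [1,[0.8,0,0.26],[0,0,0]],
])

```text
t: 28.25
tcp_pos: [0.4755, 0.018, 0.2459]
eef_rot: [-1.105, 1.359, -1.36]
wrist_force: [0.2, 0.0, -4.5]
finger_gap: 0.0171
```

play_rows([
  [1,[0.8,0,0.26],[0,0,0]],
  [1,[0.8,0,0.26],[0,0,0]],
  [1,[0.8,0,0.26],[0,0,0]],
  [1,[0.8,0,0.26],[0,0,0]],
  [1,[0.8,0,0.26],[0,0,0]],
])

```text
t: 28.88
tcp_pos: [0.4866, -0.0867, 0.2459]
eef_rot: [-1.105, 1.36, -1.36]
wrist_force: [0.2, -0.5, -6.1]
finger_gap: 0.0169
```

play_rows([
  [1,[0.8,0,0.26],[0,0,0]],
  [1,[0.8,0,0.26],[0,0,0]],
  [1,[0.8,0,0.26],[0,0,0]],
  [1,[0.8,0,0.26],[0,0,0]],
  [1,[0.8,0,0.26],[0,0,0]],
])

```text
t: 29.5
tcp_pos: [0.4983, -0.1908, 0.246]
eef_rot: [-1.105, 1.359, -1.359]
wrist_force: [-0.3, 0.3, -5.8]
finger_gap: 0.017
```

play_rows([
  [1,[0.8,0,0.26],[0,0,0]],
  [1,[0.6,0,0.26],[0,0,0]],
  [1,[0.3,0,0.1],[0,0,0]],
  [1,[0,0,0],[0,0,0]],
])

```text
t: 30.0
tcp_pos: [0.5048, -0.2344, 0.2459]
eef_rot: [-1.105, 1.36, -1.359]
wrist_force: [-0.1, -0.1, -5.9]
finger_gap: 0.0171
```

Run:
```python
from h import *
togo([.503,-.228,.25])
snap('side','si13');snap('scene','sc13')
crop('sc13',(230,100,390,220),'sc13c',5);crop('si13',(210,110,370,280),'si13c',5)
```

```text
t 30.0 tcp [ 0.5048 -0.2344  0.2459] az(z) -11.81 tilt [-0. -1. -0.] F [-0.1 -0.1 -5.9] M [-0.11  0.09 -0.01] gap 0.0171 q [-0.531 -0.1    1.824  0.     1.418 -0.325]
tool shift/25mm [-0.236 -0.164 -0.123] world d [-0.0018  0.0064  0.0041]
```

View pics/si13c.png

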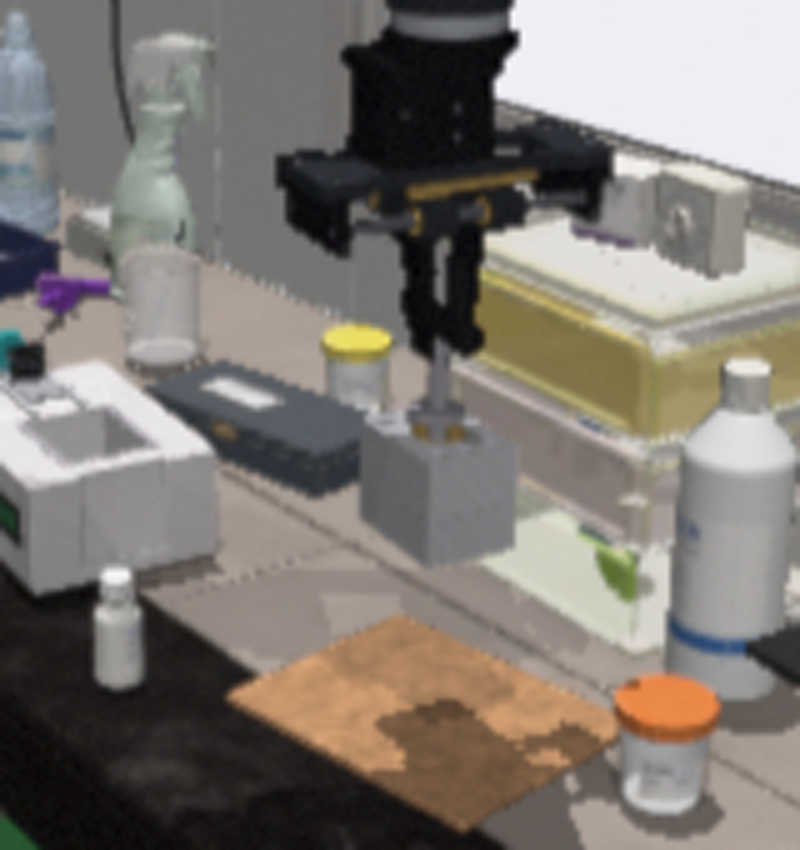

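View pics/sc13c.png

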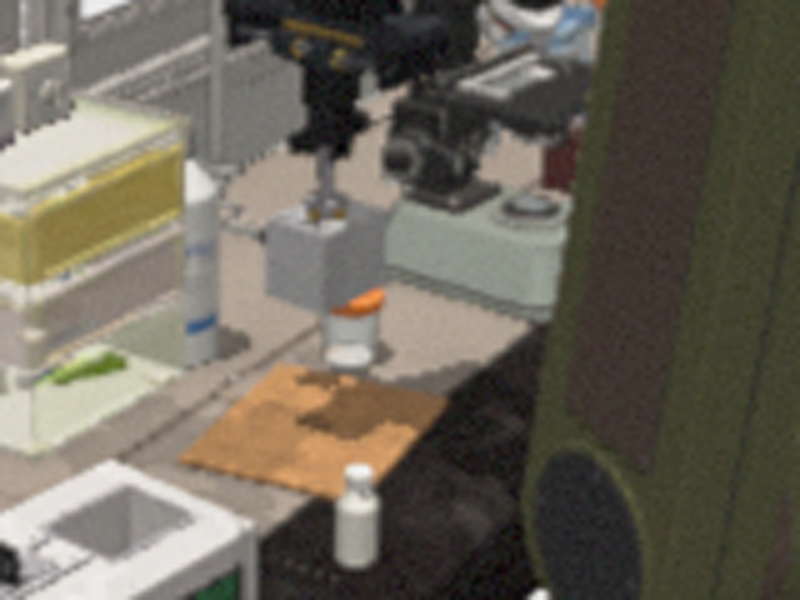

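Run:
```python
from h import *
s=load('si13');c=load('sc13')
S=lambda u,v:(s,210+u/5,110+v/5)
C=lambda u,v:(c,230+u/5,100+v/5)
P=[tri([S(*a),C(*b)])[0] for a,b in [((228,697),(340,497)),((400,617),(182,460)),((625,735),(275,364)),((465,832),(447,403))]]
print(np.round(P,4),np.mean(P,0))
P=[tri([S(*a),C(*b)]) for a,b in [((432,567),(324,312))]]; print('low corner?',P)
print([tri([S(440,345),C(322,155)])[0]])
for z in(.008,.074): print((proj(s,np.array([.5048,-.2344,z]))-[210,110])*5,(proj(c,np.array([.5048,-.2344,z]))-[230,100])*5)
```

```text
[[ 4.256e-01 -1.382e-01  1.500e-03]
 [ 5.719e-01 -1.251e-01  2.500e-03]
 [ 5.990e-01 -3.162e-01  5.000e-04]
 [ 4.440e-01 -3.426e-01 -1.300e-03]] [ 0.51013691 -0.23054194  0.00082321]
low corner? [(array([ 0.50529011, -0.23654323,  0.10749585]), [0.0019183385759423922, 0.001918338575942352])]
[array([ 0.50916314, -0.231378  ,  0.24571204])]
[426.46470071 706.94661723] [321.53311494 423.4991258 ]
[429.29120733 612.54594856] [323.3846355  352.20806273]
```

The block hangs plumb over the mat, with the predicted foot at side (295,251). Lowering in stages.

play_rows([
  [1,[-0.05,0.5,0],[0,0,0]],
  [1,[-0.05,0.8,0],[0,0,0]],
  [1,[0,0.8,0],[0,0,0]],
  [1,[0,0.8,0],[0,0,0]],
  [1,[0,0.5,0],[0,0,0]],
])

```text
t: 30.72
tcp_pos: [0.5044, -0.2312, 0.1585]
eef_rot: [-1.106, 1.362, -1.357]
wrist_force: [0.4, 0.2, -6.2]
finger_gap: 0.0167
```

play_rows([
  [1,[0,0.3,0],[0,0,0]],
  [1,[0,0.2,0],[0,0,0]],
  [1,[0,0.15,0],[0,0,0]],
  [1,[0,0.15,0],[0,0,0]],
  [1,[0,0.15,0],[0,0,0]],
])

```text
t: 31.35
tcp_pos: [0.5055, -0.2318, 0.1375]
eef_rot: [-1.105, 1.358, -1.36]
wrist_force: [-0.1, 0.2, -6.2]
finger_gap: 0.017
```

play_rows([
  [1,[0,0.12,0],[0,0,0]],
  [1,[0,0.12,0],[0,0,0]],
  [1,[0,0.12,0],[0,0,0]],
  [1,[0,0,0],[0,0,0]],
])

```text
t: 31.85
tcp_pos: [0.505, -0.2316, 0.1279]
eef_rot: [-1.105, 1.36, -1.359]
wrist_force: [-0.3, 0.9, -6.0]
finger_gap: 0.017
```

Run:
```python
from h import *
st()
snap('side','si14',(210,110,370,280),5);snap('scene','sc14',(230,100,390,220),5)
```

```text
t 31.85 tcp [ 0.505  -0.2316  0.1279] az(z) -11.78 tilt [-0.    -1.    -0.001] F [-0.3  0.9 -6. ] M [-0.15  0.09 -0.01] gap 0.017 q [-0.526 -0.013  1.943 -0.     1.212 -0.321]
```

View pics/si14.png

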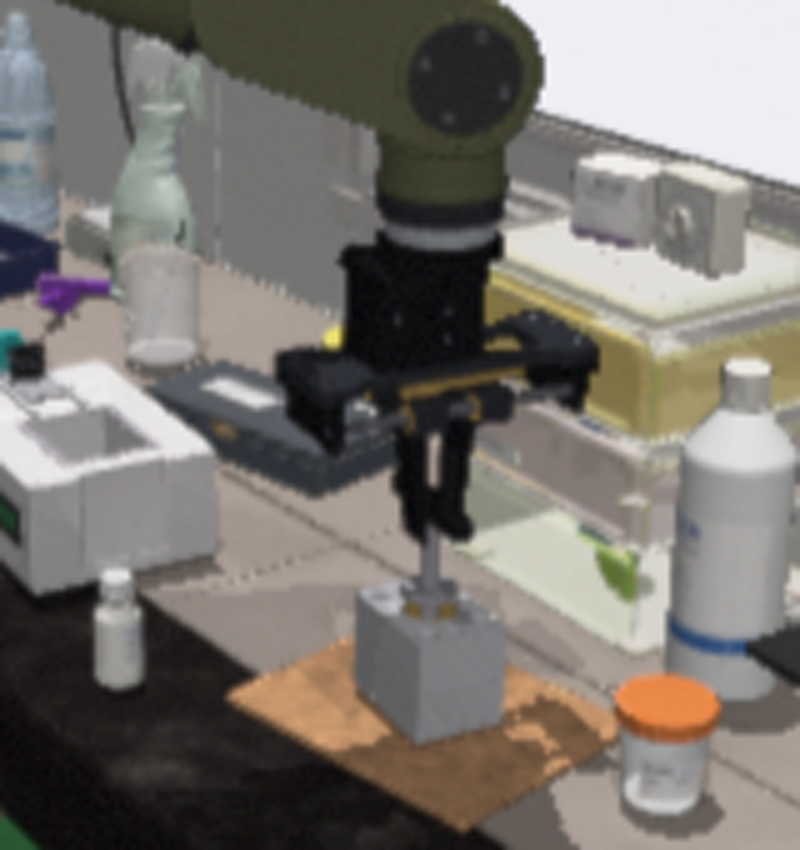

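View pics/sc14.png

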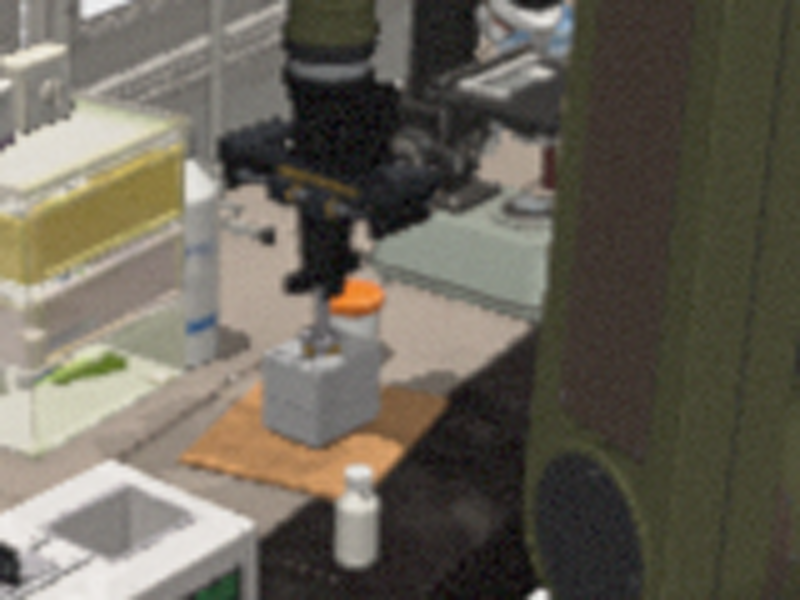

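Still hanging just above the cork: the force is -6 N and the foot is at side (295,258).

play_rows([
  [1,[0,0.08,0],[0,0,0]],
  [1,[0,0.08,0],[0,0,0]],
  [1,[0,0.08,0],[0,0,0]],
  [1,[0,0,0],[0,0,0]],
])

```text
t: 32.45
tcp_pos: [0.5055, -0.2318, 0.1227]
eef_rot: [-1.104, 1.359, -1.36]
wrist_force: [0.6, -0.8, -5.3]
finger_gap: 0.0171
```

play_rows([
  [1,[0,0.08,0],[0,0,0]],
  [1,[0,0.08,0],[0,0,0]],
  [1,[0,0.04,0],[0,0,0]],
  [1,[0,0,0],[0,0,0]],
])

```text
t: 32.95
tcp_pos: [0.5053, -0.2317, 0.1172]
eef_rot: [-1.105, 1.359, -1.359]
wrist_force: [0.0, -0.5, -1.8]
finger_gap: 0.0168
```

Run:
```python
from h import *
st()
snap('side','si15',(260,190,340,270),9)
```

```text
t 32.95 tcp [ 0.5053 -0.2317  0.1172] az(z) -11.79 tilt [ 0. -1.  0.] F [ 0.  -0.5 -1.8] M [-0.11  0.07 -0.02] gap 0.0168 q [-5.260e-01 -1.000e-03  1.951e+00 -0.000e+00  1.192e+00 -3.210e-01]
```

View pics/si15.png

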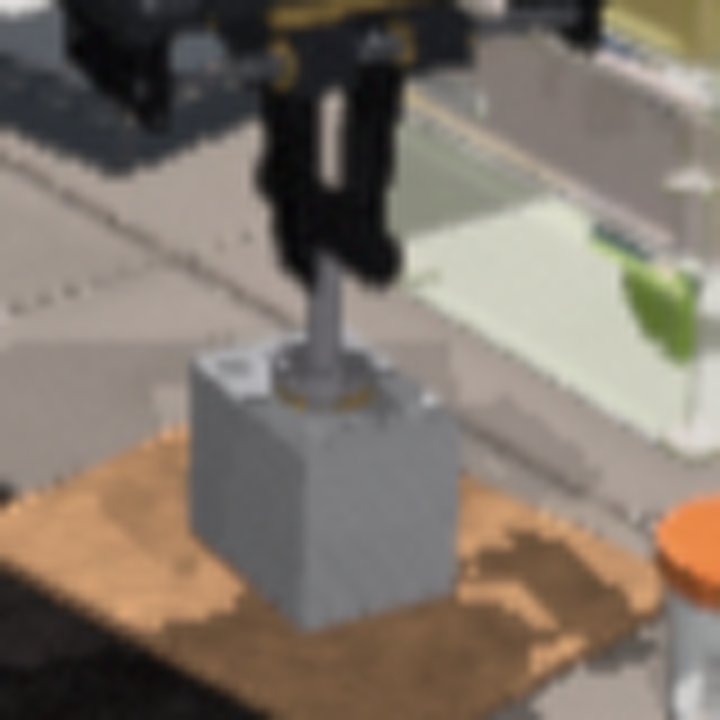

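The block stands on the mat, since its weight has left the wrist, and the collar is about 4 mm above it. Seating the collar fully before release.

play_rows([
  [1,[0,0.06,0],[0,0,0]],
  [1,[0,0.06,0],[0,0,0]],
  [1,[0,0,0],[0,0,0]],
])

```text
t: 33.38
tcp_pos: [0.5051, -0.2316, 0.114]
eef_rot: [-1.105, 1.359, -1.359]
wrist_force: [0.5, -0.3, -2.6]
finger_gap: 0.0168
```

play_rows([
  [1,[0,0.04,0],[0,0,0]],
  [1,[0,0,0],[0,0,0]],
])

```text
t: 33.62
tcp_pos: [0.5052, -0.2316, 0.1132]
eef_rot: [-1.105, 1.359, -1.359]
wrist_force: [0.4, -0.6, -1.7]
finger_gap: 0.017
```

play_rows([
  [1,[0,0.03,0],[0,0,0]],
  [0.5,[0,0,0],[0,0,0]],
  [0,[0,0,0],[0,0,0]],
  [-0.4,[0,0,0],[0,0,0]],
  [-0.4,[0,0,0],[0,0,0]],
])

```text
t: 34.25
tcp_pos: [0.5054, -0.2317, 0.1127]
eef_rot: [-1.105, 1.359, -1.359]
wrist_force: [0.4, -0.7, -0.5]
finger_gap: 0.0483
```

play_rows([
  [-0.4,[0,0,0],[0,0,0]],
  [-0.4,[0,-0.2,0],[0,0,0]],
  [-0.4,[0,-0.6,0],[0,0,0]],
  [-0.4,[0,-1,0],[0,0,0]],
  [-0.4,[0,-1,0],[0,0,0]],
])

```text
t: 34.88
tcp_pos: [0.5055, -0.2318, 0.1845]
eef_rot: [-1.104, 1.358, -1.36]
wrist_force: [-1.0, -0.1, -0.1]
finger_gap: 0.0665
```

play_rows([
  [-0.4,[0,-1,0],[0,0,0]],
  [-0.4,[0,-1,0],[0,0,0]],
  [-0.4,[0,0,0],[0,0,0]],
])

```text
t: 35.25
tcp_pos: [0.5067, -0.2325, 0.2364]
eef_rot: [-1.102, 1.353, -1.364]
wrist_force: [-0.1, -0.2, -0.4]
finger_gap: 0.0665
```

Run:
```python
from h import *
st()
snap('side','si16',(180,150,340,270),5);snap('scene','sc16',(200,110,360,250),5);snap('wrist','w16')
```

```text
t 35.25 tcp [ 0.5067 -0.2325  0.2364] az(z) -11.79 tilt [ 0.002 -1.     0.006] F [-0.1 -0.2 -0.4] M [-0.1   0.06 -0.02] gap 0.0665 q [-0.526 -0.098  1.838  0.     1.395 -0.321]
```

View pics/si16.png

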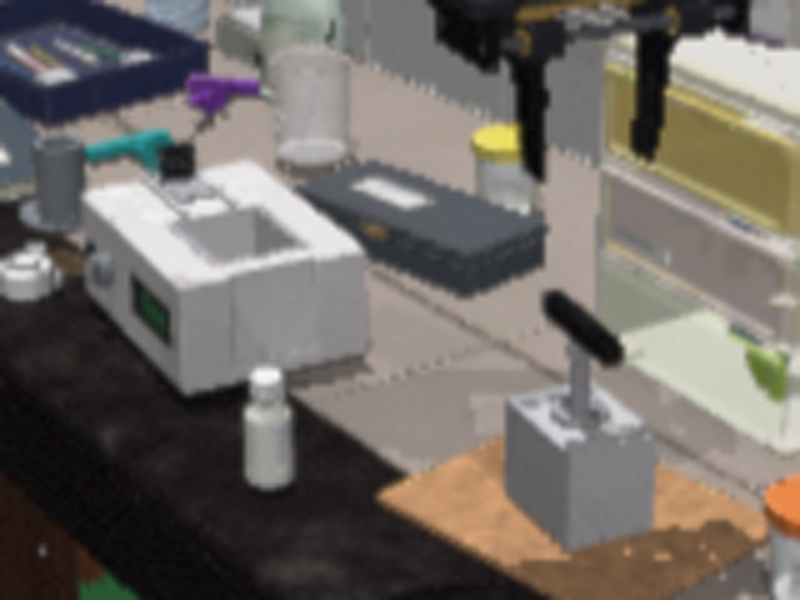

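View pics/sc16.png

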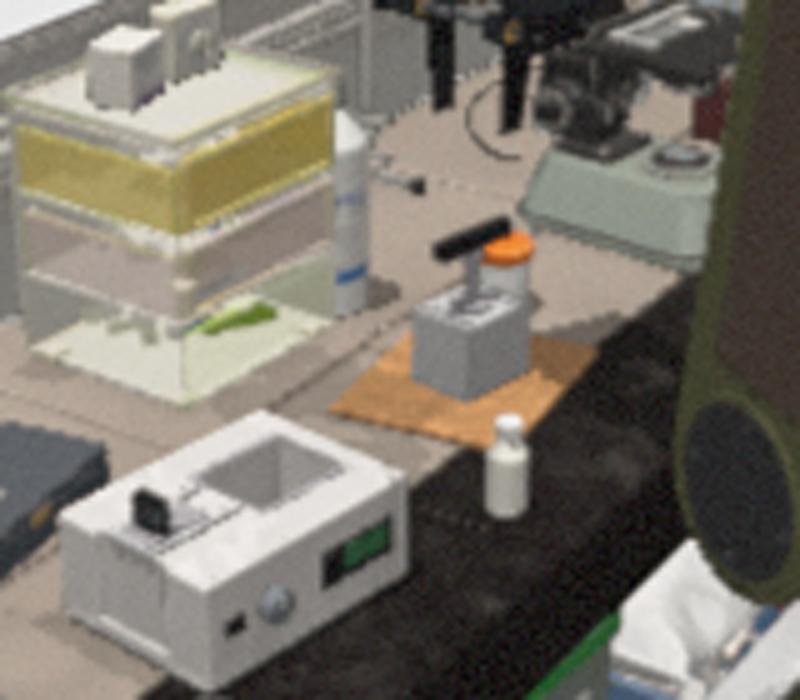

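View pics/w16.png

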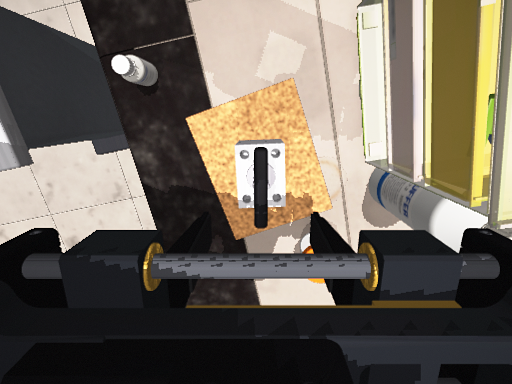

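The block stands upright on the mat at wrist (261,175), with the mat centre at about (261,160). The collar is seated, the fingers are clear, and the vial, cup and counter are in place. The lock is still open. Handing in.

Run:
```python
from h import *
print(robot.finish_job()); st()
```

```text
the job is handed in; nothing more can be done
None
the job is handed in; nothing more can be done
```

The block is out of the heater and stands upright on the cork mat with the puller seated in it. I handed the job in at about 35 s of the 72 s allowed; no verdict was reported.

- **Lock:** I slid it until it met about 36 N of resistance, with the plate visibly against the stop bar. The measured travel was only about 38 to 39 mm, not the nominal 45. I took the closed position as starting a few mm above zero and relied on the force and the picture.
- **Puller:** I lifted the bare-steel puller from its stand and set it on the ribs with the collar about 20 mm above the block. It dropped under the ribs between 120 and 140 degrees clockwise. I turned on to 184 degrees and pressed the collar onto the block.
- **Lift and placing:** I drew the block straight up out of the well, carried it to the mat and lowered it until its weight left the wrist. I then lowered the collar onto the block and let go.

**Last pictures:**
- The block stands upright, about 20 mm or less from the mat centre.
- The puller is upright with its collar on the block, and the fingers are clear.
- The lock is still open, and the cup, vial and counter look unmoved.

**Disagreements and oddities:**
- The gripper read 17 mm on the 14 mm bar the whole time, and I did not find out why.
- The mat centre from the two cameras differed by about 1 cm, well inside the tolerance.
- The purple and teal T-handles fell over early in the run, although the arm was not near them.

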